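# Snap the retaining clip onto a spice carousel's post

## Robot

A 7-joint arm with a two-finger parallel gripper is mounted at the origin on the work surface. World frame = base frame: x ahead of the robot, y to its left, z up, the work surface at z = 0. Lengths are in m, angles in degrees, forces in N, time in s.
With the tool pointing down it reaches from about 0.425 to 0.875 m from the base axis. Payload 4.7 kg.
Tool frame: the origin (TCP) lies between the finger pads; the fingertips stand 11 mm ahead of it and the grasp point (between the pads) lies 8 mm behind it (env.tcp_to_tips is the distance from the TCP to the fingertips, in m); z points along the fingers, y is the line along which they close (so a half turn about z gives the same grasp; the last joint's range is limited). The gripper opens to 87 mm and grips with 3 to 60 N. Pads are 19 mm wide; open, the fingers measure 117 mm over their backs; the gripper's body (75 mm by 190 mm) begins 51 mm behind the grasp point.
Start: joints at [-72.645, 18.392, -4.016, 83.108, 1.295, 78.541, -3.26], TCP at [0.185, 0.623, 0.234] pointing down, gripper open.
Joint ranges: [-163.93, 163.93], [-17.29, 119.83], [-79.2, 71.16], [3.27, 140.29], [-89.18, 269.18], [5.43, 117.66], [-154.24, 154.24]. Speed limits (degrees/s): [147.25, 147.25, 180, 180, 180, 180, 180].

## Interface

Orientations are given as [roll, pitch, yaw] about the fixed x, y, z axes, in that order (R = Rz(yaw) Ry(pitch) Rx(roll)).
In Python, from cell import env, viewer gives the robot as it stands.
- The arm moves only by the tool step_arm, never from a script. Its arguments are lists of equal length, an entry for each row: "delta_pos": the shift along the tool's x, y, z in units of 0.2 m (1.0 is 0.2 m), a list of three; "rot": the turn, a rotation vector about the tool's x, y, z in units of 1.5 rad (1.0 is 1.5 rad), a list of three; "gripper": the gripper command: -1 is shut, 1 is fully open, values between are in proportion. A call has 1 to 20 rows; each row is the pose to reach, as a shift and turn from the pose commanded when the call began, along the tool's axes at that moment; what a row does not reach only later rows make up. A row lasts 1/8 s, in which the tool goes at most 62.5 mm and 10.7 degrees, less where a joint would pass 70% of its speed; a pose out of reach is approached as far as the arm can. A call with a number of a shift or a turn outside -1 to 1 is refused whole. A call with a gripper value outside its range is refused whole. The fingers move at their own pace and stop on an object; "squeeze" is the grip in N (left out, the last holds). Time passes only in rows, so rows that repeat a pose let the fingers close. It gives the time, the measured TCP pose, the force, the opening and the grip force at its end, in the units of the state.
- env.get_obs(): the state, without advancing time (a new reading comes with each control period).
- viewer.read_camera(name): name is "scene" or "top" or "wrist"; returns a dict with "img" (400x640x3 uint8, red, green, blue), "fx", "fy", "cx", "cy" (pixels), "dist" ([k1, k2, p1, p2, k3] as OpenCV has them; the pictures are not rectified), "pose" (4x4, takes a point from camera to world coordinates). Camera axes: x right, y down, z forward; pixel columns grow to the right and rows downward; lengths in m; the calibration is good to about 2 mm. A picture is of the moment at which its call begins. There is no depth.
- env.sign_off(): hands the job in; it is judged then, once.
The state is a dict: "time_s": time; "qpos": joint angles; "joint_velocities": joint speeds; "effort": joint torques, N m; "tool_pos": TCP position; "tool_rot": TCP orientation; "force": force on the tool from outside, world axes, zero at the start; "wrist_torque": the same for the moment, N m; "grip_width": finger opening in m; "grasp_force": force on a finger pad.
Only numpy, scipy, OpenCV 4.12 (cv2) and the standard library are available. Lean on these libraries where they do the work, as an engineer would, in place of code of your own. Each camera call takes 0.05 s, during which the arm holds its last target. There are 200 camera calls.

## Task

The upper tray of the spice carousel is back on its post and its black spring clip lies on the brass washer with its mouth at the groove. Pick up the red-handled fork tool, use it to push the clip sideways until it snaps in and bottoms against the post, finishing with a firm push of about 12 N (over 15 N bends the clip; keep fingers off it), then lay the tool flat on the cork mat again and let go. Leave everything else on the worktop where it stands.

Things in the scene. Friction and masses are not known exactly. Their poses are not given: they have to be found in the camera images.
- clip: black spring-steel E-clip, a flat horseshoe 42 mm across, 4 mm thick, lying loose and level on the washer. Origin: centre of the ring, on its underside; +x points out of its mouth, towards the post at the start (within 0.2 rad), the origin then 14 to 17 mm short of the post's axis. Three inner lugs (back, and one on each springing arm) seat on the groove; when home its origin is on the post's axis
- clip_back (a point): the middle of the clip's round back edge, 21 mm behind its centre (-x), half way up its thickness: where it is pushed. The lugs meet the groove about 13 mm short of home; the push then climbs to some 6 to 12 N over 3 to 4 mm, falls to nearly nothing as the clip jumps home, and rises again once it has bottomed
- groove (a point): point on the axis of the carousel's upright post, level with the brass washer's top, 170 mm above the worktop. Groove 18 mm in diameter, from here to 5.5 mm above; the post above is 24 mm in diameter. Flat greased washer 68 mm in diameter, on a hub 54 mm in diameter over a round tray 200 mm across whose rim is 30 mm below the washer's top. All is fixed, only the tray turns
- post_top (a point): centre of the post's flat top, 36 mm above the groove point
- fork: clip-fitting fork tool, about 110 g, straight along its x axis: red handle 90 mm long (x -55 to +35 mm), 22 mm wide, 20 mm high, then a steel shank 11 mm wide and a crescent fork head 46 mm wide. Origin: on the handle's underside, near the balance point; +x towards the fork, z up. Starts lying on the mat. Shank and head are 6 mm thick, 3 to 9 mm above the handle's underside
- fork_seat (a point): point on the fork tool 100 mm ahead of the fork's origin and 6 mm above it, half way up the blade: where the axis of the clip's ring lies when the clip's back sits in the crescent. The crescent's hollow has a radius of 21 mm; it bears on the clip 25 degrees either side of its middle, and its horns reach to 11 mm behind this point
- mat: cork mat 210 mm (x) by 240 mm (y), 4 mm thick, fixed on the worktop. Origin: centre of its underside
- screwdriver: wooden-handled screwdriver 170 mm long lying on the mat beside the fork tool, along its own x axis; bystander. Origin on its underside
- herb_pot: beige lidded stoneware pot, 96 mm in diameter, 100 mm high; bystander. Origin under its centre
- butter_dish: butter dish with a brown dome, 140 mm in diameter, 70 mm high; bystander. Origin under its centre
- pepper_mill: dark wooden pepper mill, 56 mm in diameter, 165 mm high; bystander. Origin under its centre
- oil_bottle: green oil bottle, 60 mm in diameter, 190 mm high; bystander. Origin under its centre
- paprika_jar: red-brown spice jar, 44 mm in diameter, 76 mm high; bystander. Origin under its centre
- curry_jar: yellow spice jar, 44 mm in diameter, 76 mm high; bystander. Origin under its centre
- mug: white mug, 80 mm in diameter, 90 mm high; bystander. Origin under its centre
Mind the look-alikes: they are no part of the job. Of the things that look like the fork, take the one that is farthest to the robot's right at the start.

How it is judged:
By the outcome, as a careful person would: the job done as asked, in the order asked, and still so for the second after the job is handed in, with the robot touching nothing.
It also fails if it takes over 64 s, if anything falls off the work surface, if the arm or the gripper's body presses on something with over 40 N, if the wrist force passes 120 N, or if a joint passes its speed limit or range.

## Working session

There is one attempt and no reset: what is moved stays moved. The work goes in short steps, Python scripts to look and compute and a tool call to move; the robot and the scene stay as the last step left them, time stands still between calls to the robot, and variables do not carry over. Pictures are saved under pics/ and viewed, at most 10 in all, crops included, and the job is handed in when it is done.

Besides the shell and the picture viewer there is one more tool, called after "Request:" by a JSON object that holds its "name" and its "arguments". step_arm: Moves the arm, as the interface text tells. Shifts and turns lie within -1 to 1; 1 stands for 0.2 m of shift or 1.5 rad of turn. Its arguments: {"type":"object","properties":{"delta_pos":{"type":"array"},"rot":{"type":"array"},"gripper":{"type":"array"},"squeeze":{"type":"number"}},"required":["delta_pos","rot","gripper"]}

```bash
mkdir -p pics; ls
python3 - <<'E'
from cell import env, viewer
import cv2,numpy as np
o=env.get_obs();print({k:np.round(v,3) for k,v in o.items()})
for n in("scene","top"):
    c=viewer.read_camera(n);cv2.imwrite(f"pics/{n}0.png",c["img"][:,:,::-1]);print(n,c["fx"],c["fy"],c["cx"],c["cy"],c["dist"],np.round(c["pose"],3).tolist())
E
```

```text
pics
{'time_s': np.float64(0.0), 'qpos': array([-72.646,  18.44 ,  -4.014,  83.177,   1.296,  78.539,  -3.259]), 'joint_velocities': array([ 0.009,  0.079,  0.045, -0.011,  0.036, -0.13 , -0.026]), 'effort': array([ 0.0000e+00, -4.9128e+01, -4.0400e-01, -3.1254e+01, -6.4000e-02,
        4.4000e-02,  0.0000e+00]), 'tool_pos': array([0.185, 0.623, 0.232]), 'tool_rot': array([-1.79890e+02,  8.00000e-03,  1.63455e+02]), 'force': array([ 0.346,  0.555, -0.067]), 'wrist_torque': array([0.018, 0.033, 0.048]), 'grasp_force': np.float64(0.0), 'grip_width': np.float64(0.087)}
scene 387.2397294621773 387.2397294621773 319.4196858623048 200.472534540741 [-0.04697867  0.          0.          0.          0.        ] [[-0.871, 0.367, -0.328, 0.909], [0.492, 0.664, -0.564, 0.647], [0.011, -0.652, -0.758, 1.036], [0.0, 0.0, 0.0, 1.0]]
top 455.1252657203062 455.1252657203062 315.149951735728 200.13169407447376 [-0.13098794  0.          0.          0.          0.        ] [[0.018, -0.989, 0.144, 0.326], [-1.0, -0.019, -0.007, -0.011], [0.01, -0.144, -0.99, 1.705], [0.0, 0.0, 0.0, 1.0]]
```

View pics/scene0.png

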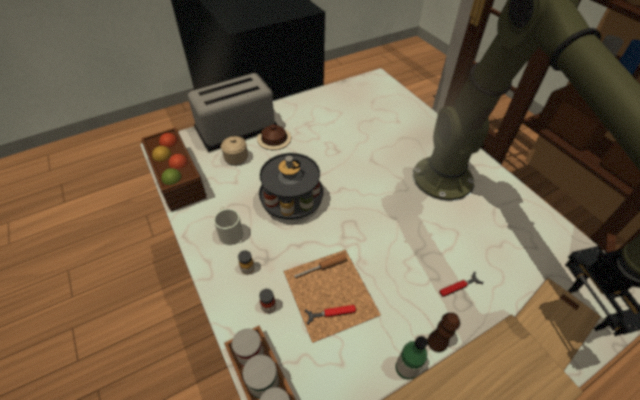

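View pics/top0.png

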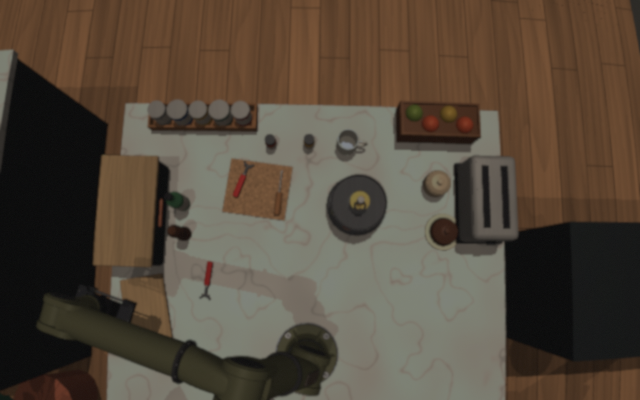

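The scene view shows the mat with the fork (330,312) and the screwdriver (320,265), and a look-alike fork off the mat at (460,287). In the top view the mat fork is at (242,180), the carousel post at (359,202), and the look-alike at (208,280), farther left, so the mat fork is the right one.

```bash
cat > h.py <<'E'
from cell import env, viewer
import cv2,numpy as np
from scipy.spatial.transform import Rotation as R
def K(c): return np.array([[c["fx"],0,c["cx"]],[0,c["fy"],c["cy"]],[0,0,1]])
def ray(c,uv):
    p=cv2.undistortPoints(np.array([[uv]],float),K(c),np.array(c["dist"]))[0,0]
    P=np.array(c["pose"]); return P[:3,3],P[:3,:3]@np.array([p[0],p[1],1])
def atz(c,uv,z):
    o,d=ray(c,uv); return o+d*(z-o[2])/d[2]
def tri(l):
    A=np.zeros((3,3));b=np.zeros(3)
    for c,uv in l:
        o,d=ray(c,uv);d=d/np.linalg.norm(d);M=np.eye(3)-np.outer(d,d);A+=M;b+=M@o
    return np.linalg.solve(A,b)
def proj(c,X):
    P=np.linalg.inv(np.array(c["pose"]));rv=cv2.Rodrigues(P[:3,:3])[0]
    return cv2.projectPoints(np.array(X,float).reshape(-1,3),rv,P[:3,3],K(c),np.array(c["dist"]))[0][:,0]
def pose():
    o=env.get_obs();return np.array(o["tool_pos"]),R.from_euler("xyz",o["tool_rot"],degrees=True)
def shot(name,fn):
    import pickle
    c=viewer.read_camera(name);cv2.imwrite(f"pics/{fn}.png",c["img"][:,:,::-1]);pickle.dump(c,open(f"{fn}.pkl","wb"));return c
def load(fn):
    import pickle
    return pickle.load(open(f"{fn}.pkl","rb"))
def to(pos,yaw=None,Rt=None):
    "delta in units from current measured pose to target (tool down with yaw deg)"
    p,r=pose(); Rt=Rt or R.from_euler("xyz",[180,0,yaw],degrees=True)
    print("dpos",np.round(r.inv().apply(np.array(pos)-p)/.2,4),"rot",np.round((r.inv()*Rt).as_rotvec()/1.5,4))
E
python3 - <<'E'
from h import *
t=shot("top","t");s=shot("scene","s");w=shot("wrist","w")
for n,uv,z in [("post",(359,202),.2),("forkhandle",(240,186),.02),("forkhead",(248,167),.01),("mat",(259,190),.0),("mug",(347,142),.05),("oil",(177,200),.19),("pmill",(180,233),.16),("scrd",(278,205),.02)]:
    print(n,np.round(atz(t,uv,z),3))
print(np.round(atz(s,(330,312),.02),3),np.round(atz(s,(290,168),.2),3))
P=np.array(w["pose"]);p,r=pose()
print("cam in tool",r.inv().apply(P[:3,3]-p).round(3),(r.inv().as_matrix()@P[:3,:3]).round(3).tolist(),w["fx"],w["cx"],w["cy"],w["dist"])
E
```

```text
post [ 0.542 -0.168  0.2  ]
forkhandle [0.619 0.261 0.02 ]
forkhead [0.695 0.235 0.01 ]
mat [0.609 0.191 0.   ]
mug [ 0.79  -0.138  0.05 ]
oil [0.538 0.448 0.19 ]
pmill [0.428 0.439 0.16 ]
scrd [0.55  0.116 0.02 ]
[0.646 0.262 0.02 ] [ 0.562 -0.133  0.2  ]
cam in tool [ 0.079  0.001 -0.151] [[0.0, -0.958, -0.287], [1.0, -0.0, 0.002], [-0.002, -0.287, 0.958]] 343.69021895851336 320.57561625888576 200.9770282563137 [-0.06123147  0.          0.          0.          0.        ]
```

Request:
{"name": "step_arm", "arguments": {"delta_pos": [[-0.1, 0, -0.4], [-0.8, -0.3, -0.5], [-0.8, -0.3, -0.5], [-0.8, -0.3, -0.5], [-0.8, -0.3, -0.5]], "rot": [[0, 0, 0], [0, 0, 0], [0, 0, 0], [0, 0, 0], [0, 0, 0]], "gripper": [1, 1, 1, 1, 1]}}

```text
time_s: 0.88
tool_pos: [0.3256, 0.5175, 0.3349]
tool_rot: [179.9, 0.1, 163.0]
force: [-0.7, -0.3, -0.6]
grip_width: 0.0872
grasp_force: 0.0
```

Request:
{"name": "step_arm", "arguments": {"delta_pos": [[-0.8, -0.3, 0], [-0.8, -0.3, 0], [-0.8, -0.3, 0], [-0.8, -0.3, 0]], "rot": [[0, 0, 0], [0, 0, 0], [0, 0, 0], [0, 0, 0]], "gripper": [1, 1, 1, 1]}}

```text
time_s: 1.38
tool_pos: [0.4609, 0.4137, 0.333]
tool_rot: [-179.9, 0.1, 163.1]
force: [-1.0, 0.1, -0.2]
grip_width: 0.087
grasp_force: 0.0
```

Request:
{"name": "step_arm", "arguments": {"delta_pos": [[-0.8, -0.3, 0.2], [-0.8, -0.3, 0.2], [-0.8, -0.3, 0.2], [-0.8, -0.3, 0.2], [-0.8, -0.3, 0.2]], "rot": [[0, 0, 0], [0, 0, 0], [0, 0, 0], [0, 0, 0], [0, 0, 0]], "gripper": [1, 1, 1, 1, 1]}}

```text
time_s: 2.0
tool_pos: [0.5924, 0.3166, 0.2931]
tool_rot: [179.9, -0.1, 163.6]
force: [-0.5, 0.5, -0.1]
grip_width: 0.087
grasp_force: 0.0
```

Run:
```python
from h import *
shot("wrist","f1");print(pose()[0],env.get_obs()["qpos"].round(0)); to((.55,-.15,.32),75)
```

```text
[0.59213784 0.31706211 0.29354548] [-39.  20.  12.  75.  -4.  86.  46.]
dpos [-0.4532 -2.3004 -0.1363] rot [-1.000e-04 -1.600e-03  1.032e+00]
```

View pics/f1.png

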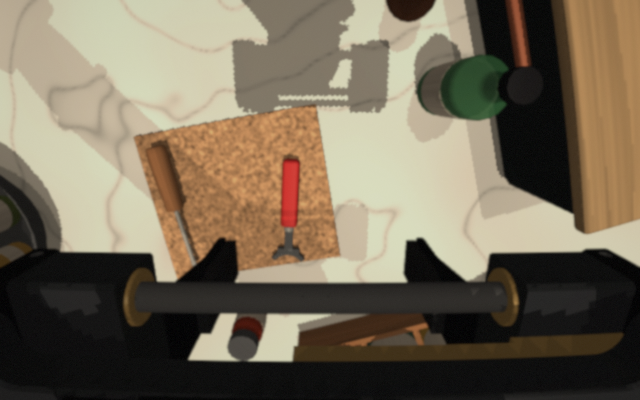

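Wrist view from 0.29 m: fork handle runs from (290,158) to (288,227), head at (288,253); screwdriver to the left (160,180), clear of it. On to the carousel.

Request:
{"name": "step_arm", "arguments": {"delta_pos": [[-0.15, -0.8, -0.15], [-0.15, -0.8, -0.15], [-0.15, -0.8, -0.15], [-0.15, -0.8, -0.15]], "rot": [[0, 0, 0.5], [0, 0, 0.5], [0, 0, 0.5], [0, 0, 0.5]], "gripper": [1, 1, 1, 1]}}

```text
time_s: 2.55
tool_pos: [0.577, 0.1496, 0.3261]
tool_rot: [179.8, 0.0, 120.0]
force: [-0.4, -0.1, -0.1]
grip_width: 0.0875
grasp_force: 0.0
```

Run:
```python
from h import *
shot("wrist","f2");print(pose()[0],env.get_obs()["qpos"].round(0)); to((.55,-.15,.32),75)
```

```text
[0.57666441 0.15234651 0.32537175] [-36.  10.  21.  84.  -4.  87.  16.]
dpos [-1.2452 -0.8676  0.0228] rot [ 0.0019 -0.0015  0.5216]
```

Request:
{"name": "step_arm", "arguments": {"delta_pos": [[-0.62, -0.43, 0], [-0.62, -0.43, 0], [-0.62, -0.43, 0]], "rot": [[0, 0, 0.26], [0, 0, 0.26], [0, 0, 0.26]], "gripper": [1, 1, 1]}}

```text
time_s: 2.98
tool_pos: [0.5654, -0.0006, 0.3244]
tool_rot: [179.9, 0.0, 98.1]
force: [0.1, -0.4, 0.1]
grip_width: 0.0871
grasp_force: 0.0
```

Run:
```python
from h import *
to((.55,-.15,.32),75)
```

```text
dpos [-0.7286 -0.1823  0.022 ] rot [ 9.000e-04 -1.000e-04  2.693e-01]
```

Request:
{"name": "step_arm", "arguments": {"delta_pos": [[-0.73, -0.18, 0], [-0.73, -0.18, 0], [-0.73, -0.18, 0], [-0.73, -0.18, 0]], "rot": [[0, 0, 0.27], [0, 0, 0.27], [0, 0, 0.27], [0, 0, 0.27]], "gripper": [1, 1, 1, 1]}}

```text
time_s: 3.48
tool_pos: [0.5512, -0.148, 0.3238]
tool_rot: [180.0, -0.0, 75.1]
force: [0.2, 0.9, -0.5]
grip_width: 0.0871
grasp_force: 0.0
```

Run:
```python
from h import *
c=shot("wrist","c1");print(pose()[0],env.get_obs()["qpos"].round(0))
f1=load("f1");f2=load("f2")
def red(c):
    h=cv2.cvtColor(c["img"],cv2.COLOR_RGB2HSV);m=(((h[...,0]<6)|(h[...,0]>174))&(h[...,1]>190)&(h[...,2]>110)).astype(np.uint8)
    n,l,st,ce=cv2.connectedComponentsWithStats(m)
    for i in range(1,n):
        if st[i,4]>150:
            r=cv2.minAreaRect(np.argwhere(l==i)[:,::-1].astype(np.float32)); print(st[i],ce[i].round(1),np.round(cv2.boxPoints(r),1).tolist())
red(f1);print();red(f2)
v=np.hstack([f2["img"][:,:,::-1]]); 
w=c["img"][0:300,170:470];cv2.imwrite("pics/c1crop.png",cv2.resize(w[:,:,::-1],None,fx=2,fy=2,interpolation=cv2.INTER_CUBIC))
```

```text
[ 0.55170643 -0.1457915   0.32349921] [-20.   8.  36.  88.  -5.  86.   1.]
[282 160  17  66 742] [288.9 192. ] [[280.79998779296875, 224.8000030517578], [283.20001220703125, 159.5], [298.79998779296875, 160.10000610351562], [296.3999938964844, 225.39999389648438]]

[368  66  50  61 874] [391.5  93.8] [[365.5, 73.4000015258789], [378.5, 63.599998474121094], [419.29998779296875, 118.0], [406.29998779296875, 127.80000305175781]]
```

View pics/c1crop.png

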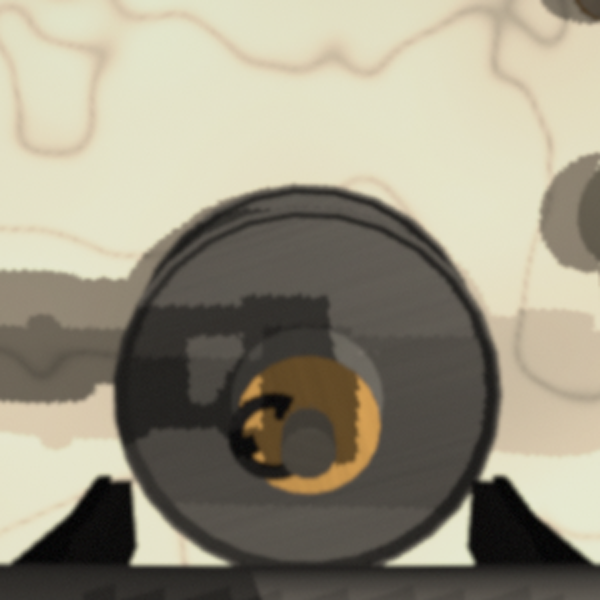

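The crop shows the post at crop (307,450), i.e. full (323,225), the brass washer around (310,425), and the black clip on its left with its mouth facing right, towards the post. I'll take two closer views from different places.

Request:
{"name": "step_arm", "arguments": {"delta_pos": [[-0.1, -0.35, 0.25], [-0.1, -0.35, 0.25], [-0.1, -0.35, 0.25], [-0.1, -0.35, 0.25]], "rot": [[0, 0, 0], [0, 0, 0], [0, 0, 0], [0, 0, 0]], "gripper": [1, 1, 1, 1]}}

```text
time_s: 4.03
tool_pos: [0.4801, -0.1473, 0.2747]
tool_rot: [179.9, -0.0, 75.2]
force: [0.3, 0.4, 0.2]
grip_width: 0.0867
grasp_force: 0.0
```

Run:
```python
from h import *
shot("wrist","c2")
```

Request:
{"name": "step_arm", "arguments": {"delta_pos": [[0, 0.3, 0], [0, 0.6, 0], [0, 0.6, 0], [0, 0.6, 0]], "rot": [[0, 0, 0], [0, 0, 0], [0, 0, 0], [0, 0, 0]], "gripper": [1, 1, 1, 1]}}

```text
time_s: 4.58
tool_pos: [0.5946, -0.1803, 0.2731]
tool_rot: [-179.9, 0.1, 75.0]
force: [0.9, 0.4, 0.0]
grip_width: 0.0871
grasp_force: 0.0
```

Run:
```python
from h import *
shot("wrist","c3")
ims=[]
for n in("c2","c3"):
    c=load(n);u=proj(c,(.549,-.155,.172))[0].round().astype(int);print(n,u)
    x0,y0=u[0]-50,max(0,u[1]-65);w=c["img"][y0:y0+130,x0:x0+100,::-1];print(x0,y0)
    ims.append(cv2.resize(w,(400,520),interpolation=cv2.INTER_CUBIC))
cv2.imwrite("pics/c23.png",np.clip(np.hstack(ims)*1.5,0,255).astype(np.uint8))
```

```text
c2 [409 194]
359 129
c3 [254 191]
204 126
```

View pics/c23.png

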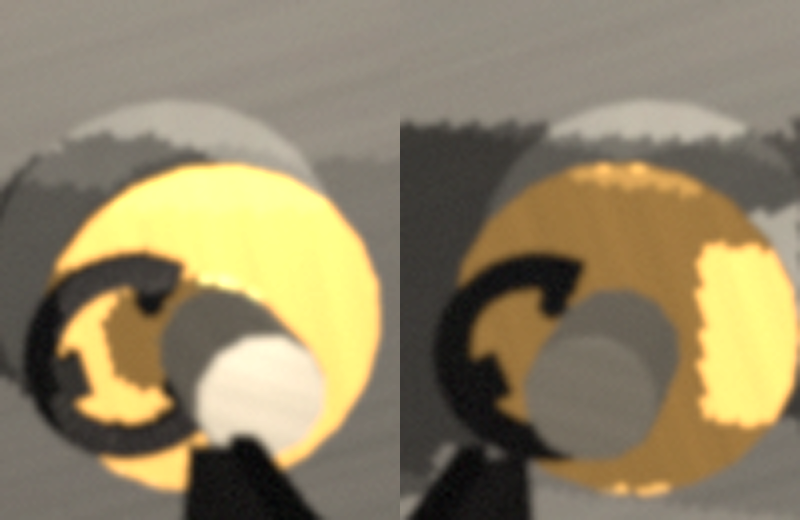

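Left half (c2) shows the post top at about (261,392) and the clip ring centred near (127,355). In the right half (c3) they are at (590,398) and (536,352). Both views agree, so I'll fit them.

```bash
cat > fit.py <<'E'
from h import *
c2,c3,c1=load("c2"),load("c3"),load("c1")
f=lambda x0,y0,X,Y:(x0+(X+.5)/4-.5,y0+(Y+.5)/4-.5)
pt=tri([(c2,f(359,129,261,392)),(c3,f(204,126,190,398))]);print("post top",pt.round(4))
# clip ring centre by outer circle
cc=tri([(c2,f(359,129,127,355)),(c3,f(204,126,136,352))]);print("clip c",cc.round(4))
# washer edge points, c2: right, top; c3
for c,o,P in((c2,(359,129),[(380,320),(220,163),(325,195),(62,270),(360,400),(180,490)]),(c3,(204,126),[(397,330),(225,163),(330,200),(60,280),(300,470),(220,493)])):
    W=np.array([atz(c,f(*o,*p),.17)[:2] for p in P])
    s=np.linalg.lstsq(np.c_[2*W,np.ones(len(W))],(W**2).sum(1),rcond=None)[0];print("washer",s[:2].round(4),"r",np.sqrt(s[2]+s[0]**2+s[1]**2).round(4))
# triangulate washer centre from the fits: shift with z
S=.0002;n=360
def rect(c,z,ctr):
    g=(np.arange(n)-n/2)*S;X,Y=np.meshgrid(ctr[0]+g,ctr[1]+g[::-1])
    p=proj(c,np.c_[X.ravel(),Y.ravel(),np.full(X.size,z)]).astype(np.float32).reshape(n,n,2)
    return cv2.remap(c["img"],p[...,0],p[...,1],cv2.INTER_CUBIC)
if __name__=="__main__":
    ims=[np.clip(rect(c,.174,cc[:2])*1.6,0,255).astype(np.uint8)[:,:,::-1] for c in(c2,c3)]
    out=np.hstack(ims);cv2.imwrite("pics/rect.png",out)
E
python3 fit.py
```

```text
post top [ 0.5485 -0.1704  0.2049]
clip c [ 0.5313 -0.1693  0.1733]
washer [ 0.5492 -0.171 ] r 0.0338
washer [ 0.5485 -0.1702] r 0.0334
```

View pics/rect.png

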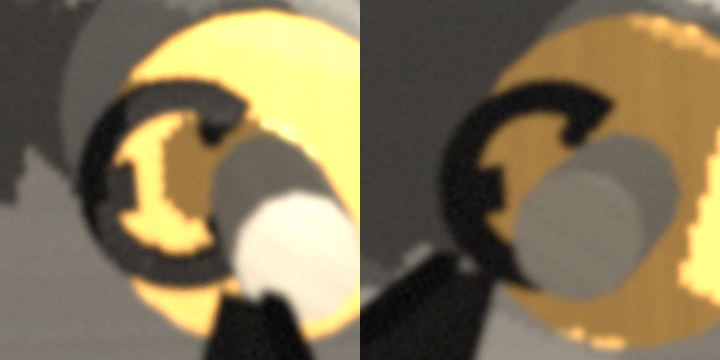

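Request:
{"name": "step_arm", "arguments": {"delta_pos": [[0.3, -0.1, -0.1], [0.6, -0.2, -0.1], [0.9, -0.3, -0.1], [0.9, -0.3, -0.1], [0.9, -0.3, -0.1]], "rot": [[0, 0, 0], [0, 0, -0.1], [0, 0, -0.4], [0, 0, -0.4], [0, 0, -0.4]], "gripper": [1, 1, 1, 1, 1]}}

```text
time_s: 5.25
tool_pos: [0.5821, 0.0107, 0.2958]
tool_rot: [179.8, -0.1, 109.7]
force: [0.6, -1.2, 0.7]
grip_width: 0.0874
grasp_force: 0.0
```

Run:
```python
from h import *
c1,c2=load("f1"),load("f2")
print(tri([(c1,(291,159.8)),(c2,(372,68.5))]).round(4),tri([(c1,(288.6,225.1)),(c2,(412.8,122.9))]).round(4))
to((.60,.265,.21),161)
```

```text
[0.5773 0.2845 0.0189] [0.6603 0.2545 0.0162]
dpos [1.1665 0.5114 0.4329] rot [ 3.000e-03  5.000e-04 -5.969e-01]
```

Request:
{"name": "step_arm", "arguments": {"delta_pos": [[0.3, 0.15, 0.1], [0.6, 0.25, 0.2], [0.9, 0.4, 0.3], [0.9, 0.4, 0.3], [0.9, 0.4, 0.3]], "rot": [[0, 0, -0.1], [0, 0, -0.25], [0, 0, -0.35], [0, 0, -0.5], [0, 0, -0.6]], "gripper": [1, 1, 1, 1, 1]}}

```text
time_s: 5.88
tool_pos: [0.5974, 0.2082, 0.235]
tool_rot: [179.9, 0.0, 161.5]
force: [-0.2, -0.3, 0.8]
grip_width: 0.0871
grasp_force: 0.0
```

Run:
```python
from h import *
to((.60,.265,.21),160)
```

```text
dpos [0.078  0.2731 0.1254] rot [0.0017 0.0004 0.0175]
```

Run:
```python
from h import *
shot("wrist","f3")
```

Request:
{"name": "step_arm", "arguments": {"delta_pos": [[0.08, 0.27, 0.12], [0.08, 0.27, 0.12], [0.08, 0.27, 0.12], [0.08, 0.27, 0.12]], "rot": [[0, 0, 0.02], [0, 0, 0.02], [0, 0, 0.02], [0, 0, 0.02]], "gripper": [1, 1, 1, 1]}}

```text
time_s: 6.42
tool_pos: [0.6022, 0.2598, 0.2113]
tool_rot: [179.9, 0.1, 159.0]
force: [0.7, -0.5, 0.6]
grip_width: 0.0871
grasp_force: 0.0
```

Run:
```python
from h import *
shot("wrist","f4")
S=.0005
def rect(c,z):
    X,Y=np.meshgrid(.54+np.arange(380)*S,.32-np.arange(300)*S)
    p=proj(c,np.c_[X.ravel(),Y.ravel(),np.full(X.size,z)]).astype(np.float32).reshape(300,380,2)
    return cv2.remap(c["img"],p[...,0],p[...,1],cv2.INTER_CUBIC)
L=[np.hstack([rect(load(n),z) for n in("f3","f4")]) for z in(.024,.013)]
cv2.imwrite("pics/fr.png",np.clip(np.vstack(L)[:,:,::-1]*1.4,0,255).astype(np.uint8))
for n in("f1","f2","f3","f4"):
  c=load(n);h=cv2.cvtColor(c["img"],cv2.COLOR_RGB2HSV);m=(((h[...,0]<6)|(h[...,0]>174))&(h[...,1]>190)&(h[...,2]>80)).astype(np.uint8)
  k,l,st,ce=cv2.connectedComponentsWithStats(m);i=1+np.argmax(st[1:,4])
  q=np.argwhere(l==i)[:,::-1].astype(np.float32)
  W=np.array([atz(c,p,.024)[:2] for p in q],np.float32);r=cv2.minAreaRect(W);
  print(n,np.round(r[0],4),np.round(r[1],4),round(r[2],1))
to((.60,.265,.21),160)
```

```text
f1 [0.6167 0.2706] [0.0196 0.087 ] 69.8
f2 [0.6173 0.2683] [0.0211 0.0865] 70.3
f3 [0.6168 0.2682] [0.0211 0.0869] 70.3
f4 [0.6163 0.2693] [0.0196 0.0865] 70.0
dpos [0.0193 0.0199 0.0055] rot [ 0.0009  0.0012 -0.0117]
```

View pics/fr.png

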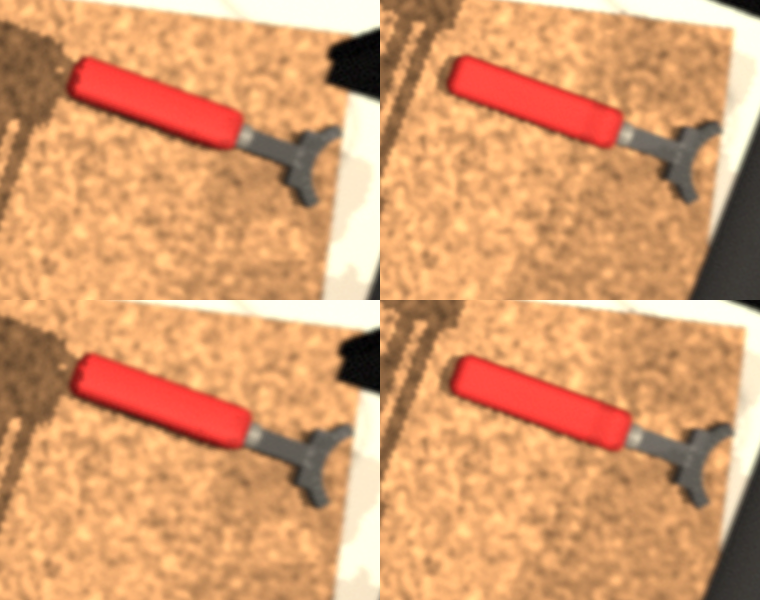

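The rectified views (top row at z 24 mm, bottom at 13 mm) agree: handle centre is (0.617,0.269), yaw -20°, with the head pointing +x and nothing within finger reach.

Run:
```python
from h import *
to((.6308,.264,.018),160)
```

```text
dpos [-0.1246  0.0691  0.9658] rot [ 0.0009  0.0012 -0.0117]
```

Request:
{"name": "step_arm", "arguments": {"delta_pos": [[-0.125, 0.07, 0.2], [-0.125, 0.07, 0.5], [-0.125, 0.07, 0.75], [-0.125, 0.07, 0.8], [-0.125, 0.07, 0.8]], "rot": [[0, 0, -0.012], [0, 0, -0.012], [0, 0, -0.012], [0, 0, -0.012], [0, 0, -0.012]], "gripper": [0.3, 0.2, 0.2, 0.2, 0.2]}}

```text
time_s: 7.1
tool_pos: [0.6307, 0.2653, 0.0508]
tool_rot: [180.0, 0.1, 160.1]
force: [-0.8, -0.5, 0.4]
grip_width: 0.0532
grasp_force: 0.0
```

Run:
```python
from h import *
to((.6308,.264,.018),160)
```

```text
dpos [-0.0028 -0.0061  0.1638] rot [0.0004 0.0007 0.0015]
```

Request:
{"name": "step_arm", "arguments": {"delta_pos": [[0, -0.006, 0.08], [0, -0.006, 0.162], [0, -0.006, 0.162], [0, -0.006, 0.162], [0, -0.006, 0.162], [0, -0.006, 0.162], [0, -0.006, 0.162], [0, -0.006, 0.162], [0, -0.006, 0.162], [0, -0.006, 0.162]], "rot": [[0, 0, 0], [0, 0, 0], [0, 0, 0], [0, 0, 0], [0, 0, 0], [0, 0, 0], [0, 0, 0], [0, 0, 0], [0, 0, 0], [0, 0, 0]], "gripper": [0.2, 0.2, 0.2, 0.2, -1, -1, -1, -1, -1, -1], "squeeze": 45}}

```text
time_s: 8.35
tool_pos: [0.6295, 0.2645, 0.0173]
tool_rot: [-180.0, 0.0, 160.2]
force: [-0.3, -1.1, 0.6]
grip_width: 0.0216
grasp_force: 45.0
```

Run:
```python
from h import *
print(pose()[0].round(4),env.get_obs()["tool_rot"],env.get_obs()["force"])
```

```text
[0.6295 0.2645 0.0173] [-1.79999560e+02  2.52610876e-03  1.60185541e+02] [-0.30335278 -1.07635547  0.62710521]
```

Request:
{"name": "step_arm", "arguments": {"delta_pos": [[0, 0, -0.1], [0, 0, -0.3], [0, 0, -0.6], [0, 0, -1], [0, 0, -1], [0, 0, -1]], "rot": [[0, 0, 0], [0, 0, 0], [0, 0, 0], [0, 0, 0], [0, 0, 0], [0, 0, 0]], "gripper": [-1, -1, -1, -1, -1, -1]}}

```text
time_s: 9.1
tool_pos: [0.6301, 0.2648, 0.2194]
tool_rot: [179.8, 0.1, 160.2]
force: [0.3, -0.2, -1.6]
grip_width: 0.0217
grasp_force: 45.0
```

Run:
```python
from h import *
o=env.get_obs();print(o["force"],o["wrist_torque"],o["grip_width"])
to((.50,.08,.27),170)
```

```text
[ 0.34504284 -0.16502396 -1.63902364] [ 0.01766503  0.03838014 -0.0100618 ] 0.021676045663448704
dpos [ 0.2982 -1.0892 -0.2569] rot [ 0.0017  0.0017 -0.1142]
```

Request:
{"name": "step_arm", "arguments": {"delta_pos": [[0.05, -0.2, -0.25], [0.15, -0.5, -0.25], [0.2, -0.75, -0.25], [0.28, -1, -0.25], [0.28, -1, -0.25], [0.28, -1, -0.25]], "rot": [[0, 0, 0], [0, 0, -0.05], [0, 0, -0.11], [0, 0, -0.11], [0, 0, -0.11], [0, 0, -0.11]], "gripper": [-1, -1, -1, -1, -1, -1]}}

```text
time_s: 9.85
tool_pos: [0.5083, 0.0961, 0.2657]
tool_rot: [-180.0, -0.1, 169.7]
force: [-0.5, 1.0, -0.8]
grip_width: 0.0214
grasp_force: 45.0
```

Run:
```python
from h import *
to((.4266,-.166,.26),177.5)
```

```text
dpos [ 0.167  -1.3623  0.0292] rot [-0.0001 -0.0014 -0.0911]
```

Request:
{"name": "step_arm", "arguments": {"delta_pos": [[0.02, -0.2, 0], [0.06, -0.5, 0], [0.1, -0.75, 0], [0.12, -0.95, 0], [0.12, -0.95, 0], [0.12, -0.95, 0]], "rot": [[0, 0, -0.03], [0, 0, -0.06], [0, 0, -0.09], [0, 0, -0.09], [0, 0, -0.09], [0, 0, -0.09]], "gripper": [-1, -1, -1, -1, -1, -1]}}

```text
time_s: 10.6
tool_pos: [0.4518, -0.0855, 0.2666]
tool_rot: [-180.0, -0.1, 177.5]
force: [0.7, 0.3, -1.0]
grip_width: 0.022
grasp_force: 45.0
```

Run:
```python
from h import *
to((.4266,-.166,.26),177.5);print(env.get_obs()["qpos"].round(0))
```

```text
dpos [ 0.1085 -0.4076  0.0332] rot [-0.     -0.0006 -0.    ]
[-25.  -8.  29. 107.   4.  80.  91.]
```

Request:
{"name": "step_arm", "arguments": {"delta_pos": [[0.05, -0.2, 0.05], [0.11, -0.41, 0.1], [0.11, -0.41, 0.2], [0.11, -0.41, 0.2], [0.11, -0.41, 0.2]], "rot": [[0, 0, 0], [0, 0, 0], [0, 0, 0], [0, 0, 0], [0, 0, 0]], "gripper": [-1, -1, -1, -1, -1]}}

```text
time_s: 11.22
tool_pos: [0.4265, -0.1667, 0.2275]
tool_rot: [-180.0, 0.0, 177.5]
force: [-0.3, -0.6, -0.9]
grip_width: 0.0214
grasp_force: 45.0
```

Run:
```python
from h import *
c=shot("wrist","p1");to((.4266,-.166,.2265),177.5)
p,r=pose()
S=.0002;n=400
def rect(z,ctr):
    g=(np.arange(n)-n/2)*S;X,Y=np.meshgrid(ctr[0]+g,ctr[1]+g[::-1])
    q=proj(c,np.c_[X.ravel(),Y.ravel(),np.full(X.size,z)]).astype(np.float32).reshape(n,n,2)
    return cv2.remap(c["img"],q[...,0],q[...,1],cv2.INTER_CUBIC)
zt=p[2]-.0133+.009; ctr=(.53,-.1705);print(p,zt)
cv2.imwrite("pics/p1r.png",np.clip(np.hstack([rect(zt,ctr),rect(.174,ctr)])[:,:,::-1]*1.5,0,255).astype(np.uint8))
```

```text
dpos [-0.0002  0.0047  0.0064] rot [-0.0003  0.0004  0.0004]
[ 0.4265217  -0.1669392   0.22777291] 0.22347291226509414
```

View pics/p1r.png

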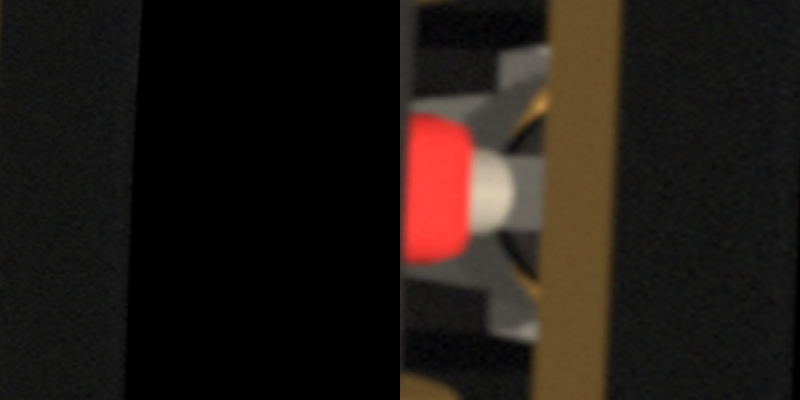

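The gripper's crossbar hides the head; the view shows only the red handle and ferrule at (490,190), in line with the tool. I'll rely on grasp geometry and force from here.

Request:
{"name": "step_arm", "arguments": {"delta_pos": [[0, 0.008, 0.08], [0, 0.008, 0.16], [0, 0.008, 0.2], [0, 0.008, 0.22], [0, 0.008, 0.22], [0, 0.008, 0.22]], "rot": [[0, 0, 0], [0, 0, 0], [0, 0, 0], [0, 0, 0], [0, 0, 0], [0, 0, 0]], "gripper": [-1, -1, -1, -1, -1, -1]}}

```text
time_s: 12.02
tool_pos: [0.4259, -0.1667, 0.1836]
tool_rot: [180.0, 0.1, 177.4]
force: [0.4, 0.7, -1.2]
grip_width: 0.021
grasp_force: 45.0
```

Run:
```python
from h import *
to((.4266,-.1652,.1815),177.5);print(env.get_obs()["force"],env.get_obs()["wrist_torque"]);p,r=pose();print(p)
s=shot("scene","s2");u=proj(s,(.535,-.17,.172))[0];x,y=(int(a) for a in u)
cv2.imwrite("pics/s2c.png",cv2.resize(s["img"][y-35:y+35,x-50:x+50,::-1],None,fx=8,fy=8,interpolation=cv2.INTER_CUBIC))
```

```text
dpos [-0.0033  0.0074  0.0103] rot [ 0.      0.0006 -0.0015]
[ 0.39341573  0.74098969 -1.24936775] [-0.02055578 -0.03213974  0.1170281 ]
[ 0.42586511 -0.16665163  0.18356056]
```

View pics/s2c.png

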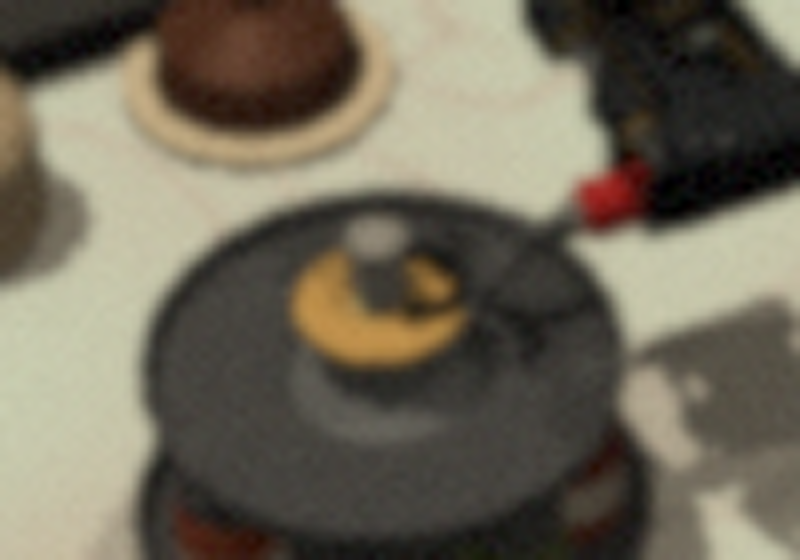

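The scene crop shows the shank running from the red handle (615,195) to the washer's near edge, in line with the post (375,270) and level with the washer. Final alignment, then a slow advance.

Request:
{"name": "step_arm", "arguments": {"delta_pos": [[0, 0.007, 0.01], [-0.01, 0.007, 0.01], [-0.02, 0.007, 0.01], [-0.02, 0.007, 0.01], [-0.02, 0.007, 0.01]], "rot": [[0, 0, 0], [0, 0, 0], [0, 0, 0], [0, 0, 0], [0, 0, 0]], "gripper": [-1, -1, -1, -1, -1]}}

```text
time_s: 12.7
tool_pos: [0.4296, -0.1653, 0.1811]
tool_rot: [180.0, -0.0, 177.4]
force: [-0.8, -0.3, -0.7]
grip_width: 0.0218
grasp_force: 45.0
```

Run:
```python
from h import *
o=env.get_obs();print(o["force"],o["wrist_torque"]);p,r=pose();print(p)
d=p[:2]-[.5487,-.1705];a=np.deg2rad(o["tool_rot"][2]-180);u=np.array([np.cos(a),np.sin(a)])
print("seat short",-(d@u)-.0964,"lateral",d@[-u[1],u[0]])
```

```text
[-0.7570256  -0.28497763 -0.73742217] [0.05995877 0.01588344 0.02699787]
[ 0.42961295 -0.16531807  0.18114599]
seat short 0.0227994076140184 lateral -0.00028102259309044575
```

Request:
{"name": "step_arm", "arguments": {"delta_pos": [[-0.01, 0, 0], [-0.015, 0, 0], [-0.02, 0, 0], [-0.025, 0, 0], [-0.03, 0, 0], [-0.035, 0, 0], [-0.035, 0, 0]], "rot": [[0, 0, 0], [0, 0, 0], [0, 0, 0], [0, 0, 0], [0, 0, 0], [0, 0, 0], [0, 0, 0]], "gripper": [-1, -1, -1, -1, -1, -1, -1]}}

```text
time_s: 13.58
tool_pos: [0.4355, -0.1663, 0.1808]
tool_rot: [-180.0, -0.1, 177.3]
force: [-4.3, -2.1, 0.3]
grip_width: 0.0215
grasp_force: 45.0
```

Request:
{"name": "step_arm", "arguments": {"delta_pos": [[-0.004, 0, 0], [-0.008, 0, 0], [-0.01, 0, 0], [-0.01, 0, 0]], "rot": [[0, 0, 0], [0, 0, 0], [0, 0, 0], [0, 0, 0]], "gripper": [-1, -1, -1, -1]}}

```text
time_s: 14.08
tool_pos: [0.4364, -0.1667, 0.1807]
tool_rot: [-180.0, -0.3, 177.3]
force: [-8.3, -2.9, 2.1]
grip_width: 0.0218
grasp_force: 45.1
```

Force reached 8 N with some lateral (−2.9) and vertical load, so I'll ease off, nudge the fork sideways and up, and come again.

Request:
{"name": "step_arm", "arguments": {"delta_pos": [[0.01, 0, 0], [0.02, 0, 0], [0.02, -0.005, -0.005], [0.02, -0.005, -0.005]], "rot": [[0, 0, 0], [0, 0, 0], [0, 0, 0], [0, 0, 0]], "gripper": [-1, -1, -1, -1]}}

```text
time_s: 14.58
tool_pos: [0.4348, -0.1662, 0.1822]
tool_rot: [180.0, 0.0, 177.4]
force: [-1.6, -1.2, -1.5]
grip_width: 0.0216
grasp_force: 45.0
```

```bash
cat > chk.py <<'E'
from h import *
o=env.get_obs();print(o["force"].round(2),o["wrist_torque"].round(3),o["tool_rot"].round(2));p,r=pose();print(p.round(4))
d=p[:2]-[.5487,-.1705];a=np.deg2rad(o["tool_rot"][2]-180);u=np.array([np.cos(a),np.sin(a)])
print("seat short",-(d@u)-.0964,"lateral",d@[-u[1],u[0]])
E
python3 chk.py
python3 - <<'E'
from h import *
t=shot("top","t2")
S=.0004
X,Y=np.meshgrid(.43+np.arange(390)*S,-.11-np.arange(300)*S)
q=proj(t,np.c_[X.ravel(),Y.ravel(),np.full(X.size,.174)]).astype(np.float32).reshape(300,390,2)
a=cv2.remap(t["img"],q[...,0],q[...,1],cv2.INTER_CUBIC)
s=load("s2");s=shot("scene","s3")
q=proj(s,np.c_[X.ravel(),Y.ravel(),np.full(X.size,.174)]).astype(np.float32).reshape(300,390,2)
b=cv2.remap(s["img"],q[...,0],q[...,1],cv2.INTER_CUBIC)
cv2.imwrite("pics/ts.png",np.clip(np.hstack([a,b])[:,:,::-1]*1.8,0,255).astype(np.uint8))
E
```

```text
[-1.57 -1.16 -1.48] [-0.2    0.414 -0.085] [1.7998e+02 2.0000e-02 1.7740e+02]
[ 0.4348 -0.1662  0.1822]
seat short 0.01760225459330471 lateral -0.0009025233296788255
```

View pics/ts.png

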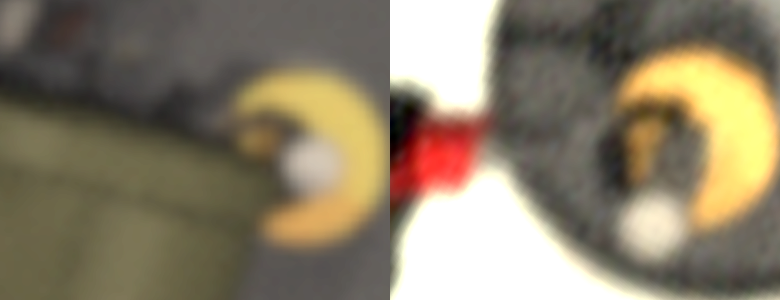

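Rectified top and scene views: the fork handle (450,155) and shank line up with the clip's back at about (615,150), and the clip is still short of home. I'll continue on force, in small steps.

Request:
{"name": "step_arm", "arguments": {"delta_pos": [[-0.01, -0.002, 0], [-0.015, -0.004, 0], [-0.02, -0.004, 0], [-0.02, -0.004, 0]], "rot": [[0, 0, 0], [0, 0, 0], [0, 0, 0], [0, 0, 0]], "gripper": [-1, -1, -1, -1]}}

```text
time_s: 15.18
tool_pos: [0.4369, -0.168, 0.1814]
tool_rot: [-180.0, -0.2, 177.3]
force: [-6.0, -1.9, 0.1]
grip_width: 0.0215
grasp_force: 45.0
```

```bash
python3 chk.py
```

```text
[-5.98 -1.92  0.13] [-0.413  1.431 -0.211] [-179.99   -0.23  177.32]
[ 0.4369 -0.168   0.1814]
seat short 0.01544126546759235 lateral -0.0026893217885309733
```

Request:
{"name": "step_arm", "arguments": {"delta_pos": [[0, -0.005, 0], [-0.004, -0.006, 0], [-0.006, -0.006, -0.002], [-0.006, -0.006, -0.002]], "rot": [[0, 0, 0], [0, 0, 0], [0, 0, 0], [0, 0, 0]], "gripper": [-1, -1, -1, -1]}}

```text
time_s: 15.68
tool_pos: [0.4374, -0.1691, 0.1816]
tool_rot: [180.0, -0.3, 177.3]
force: [-6.9, -1.4, -1.3]
grip_width: 0.0214
grasp_force: 45.0
```

```bash
python3 chk.py
```

```text
[-6.91 -1.35 -1.35] [-0.28   1.594 -0.161] [179.99  -0.31 177.33]
[ 0.4374 -0.1691  0.1816]
seat short 0.014850094479191875 lateral -0.0037459923760917472
```

Request:
{"name": "step_arm", "arguments": {"delta_pos": [[-0.003, 0, 0], [-0.006, -0.002, 0], [-0.008, -0.002, 0], [-0.008, -0.002, 0]], "rot": [[0, 0, 0], [0, 0, 0], [0, 0, 0], [0, 0, 0]], "gripper": [-1, -1, -1, -1]}}

```text
time_s: 16.18
tool_pos: [0.4381, -0.1695, 0.1813]
tool_rot: [180.0, -0.4, 177.3]
force: [-9.8, -2.1, -0.4]
grip_width: 0.022
grasp_force: 45.0
```

```bash
python3 chk.py
```

```text
[-9.83 -2.1  -0.37] [-0.202  2.143 -0.168] [179.98  -0.43 177.33]
[ 0.4381 -0.1695  0.1813]
seat short 0.014136287608888048 lateral -0.004161398983390429
```

Request:
{"name": "step_arm", "arguments": {"delta_pos": [[-0.003, 0, 0], [-0.004, 0, 0], [-0.004, 0, 0]], "rot": [[0, 0, 0], [0, 0, 0], [0, 0, 0]], "gripper": [-1, -1, -1]}}

```text
time_s: 16.55
tool_pos: [0.4382, -0.1695, 0.1812]
tool_rot: [180.0, -0.5, 177.3]
force: [-12.0, -0.8, 1.5]
grip_width: 0.0217
grasp_force: 45.0
```

At 12 N there has been no snap, and the nose has pitched down 0.5° (about 0.8 mm), so the blade may be catching the washer rim. I'll retreat and come in slightly higher and nose-up.

Request:
{"name": "step_arm", "arguments": {"delta_pos": [[0.015, 0, 0], [0.03, 0, 0], [0.045, 0.003, -0.002], [0.045, 0.003, -0.004], [0.045, 0.003, -0.004]], "rot": [[0, 0, 0], [0, 0, 0], [0, -0.005, 0], [0, -0.005, 0], [0, -0.005, 0]], "gripper": [-1, -1, -1, -1, -1]}}

```text
time_s: 17.18
tool_pos: [0.4336, -0.168, 0.1837]
tool_rot: [180.0, 0.5, 177.4]
force: [-0.1, -0.5, -1.3]
grip_width: 0.0217
grasp_force: 45.0
```

```bash
python3 chk.py
python3 - <<'E'
from h import *
import pickle
# track clip/brass numerically: scene rect before vs now, brass mask centroid & dark clip
s0=load("s");s=shot("scene","s4")
S=.0004
X,Y=np.meshgrid(.50+np.arange(220)*S,-.13-np.arange(200)*S)
for c in(s0,s):
    q=proj(c,np.c_[X.ravel(),Y.ravel(),np.full(X.size,.172)]).astype(np.float32).reshape(200,220,2)
    a=cv2.cvtColor(cv2.remap(c["img"],q[...,0],q[...,1],cv2.INTER_CUBIC),cv2.COLOR_RGB2HSV)
    m=(a[...,1]>100)&(a[...,2]>70)
    for j in range(0,200,12): print("".join("#" if m[j,i] else "." for i in range(0,220,4)))
    print()
E
```

```text
[-0.09 -0.48 -1.28] [ 0.057  0.    -0.018] [179.99   0.51 177.41]
[ 0.4336 -0.168   0.1837]
seat short 0.018670187242003075 lateral -0.0027241150568102657
..............................########.................
....................#######################............
.................###############################.......
...............###################################.....
..............######################################...
................#####.....###########################..
.............#########.....##########################..
............############........######################.
............############...........###################.
.............##########............###################.
.............#########.............##################..
...............######.............##################...
................................##################.....
...............................#################.......
...............................#############...........
...............................########................
.................................................
[... 259 characters left out ...]
#########################...
...........#########################################...
............#.#######.........#######################..
..............##########.........#####################.
..............##########...........###################.
.................#####.............###################.
.................#####.............###################.
..................##..............##################...
................................###################....
................................################.......
...............................##############..........
................................########...............
.......................................................
```

```bash
cat > trk.py <<'E'
from h import *
from scipy.optimize import minimize
POST=np.array([.5487,-.1705]);F=8
def circ(x,y,r,z,a0=0,a1=2*np.pi):
    a=np.linspace(a0,a1,60);return np.c_[x+r*np.cos(a),y+r*np.sin(a),np.full(60,z)]
def render(c,clip,sh,box):
    x0,y0,w,h=box;m=np.zeros((h*F,w*F),np.uint8)
    def fill(P,v): 
        q=((proj(c,P)+sh-[x0,y0]+.5)*F*16).astype(np.int32);cv2.fillPoly(m,[q],v,shift=4)
    fill(circ(*POST,.034,.17),255)
    cx,cy,t=clip
    for z in(.170,.172,.174):
        o=circ(cx,cy,.021,z,t+.9,t+2*np.pi-.9);i=circ(cx,cy,.0158,z,t+.9,t+2*np.pi-.9)[::-1];fill(np.r_[o,i],0)
        for b in(np.pi,1.06,-1.06):
            d=np.array([np.cos(t+b),np.sin(t+b)]);n=np.array([-d[1],d[0]]);k=np.array([cx,cy])
            fill(np.array([[*(k+d*r+n*s),z] for r,s in((.0105,.003),(.017,.004),(.017,-.004),(.0105,-.003))]),0)
    for z in np.linspace(.1755,.206,12): fill(circ(*POST,.012,z),0)
    fill(circ(*POST,.009,.172),0)
    return cv2.resize(m,(w,h),interpolation=cv2.INTER_AREA)/255.
def obs(c,box):
    x0,y0,w,h=box;a=c["img"][y0:y0+h,x0:x0+w].astype(float)
    s=(a[...,0]-a[...,2])/(a[...,0]+30);return np.clip((s-.08)/(.45-.08),0,1)
def box(c): u=proj(c,[*POST,.17])[0].astype(int);return(u[0]-18,u[1]-20,37,34)
def cost(c,clip,sh): b=box(c);return ((render(c,clip,sh,b)-obs(c,b))**2).mean()
def fit(c,clip,sh=None):
    g=lambda v:cost(c,(v[0]/1e3,v[1]/1e3,v[2]/20),sh if sh is not None else v[3:]/3)
    v=[clip[0]*1e3,clip[1]*1e3,clip[2]*20]+([0,0] if sh is None else [])
    best=None
    for dx in(-3,0,3,8):
        for dy in(-3,0,3):
            w=np.array(v,float);w[0]+=dx;w[1]+=dy
            r=minimize(g,w,method="Nelder-Mead",options=dict(initial_simplex=np.vstack([w]+[w+2*e for e in np.eye(len(w))]),maxiter=250))
            if best is None or r.fun<best.fun:best=r
    return best.x,best.fun
if __name__=="__main__":
    s0=load("s");c0=(.5323,-.1697,.03)
    r=minimize(lambda v:cost(s0,c0,v),[0,0],method="Nelder-Mead",options=dict(initial_simplex=[[0,0],[1,0],[0,1]]));print("shift",r.x,r.fun)
    import sys
    for n in sys.argv[1:]:
        v,f=fit(load(n),c0,r.x);print(n,"clip rel post mm",(v[:2]-POST*1e3).round(1),"yaw",np.rad2deg(v[2]/20).round(1),f.round(4))
E
time python3 trk.py s s3 s4
```

```text
shift [0.29208405 0.12559711] 0.05346584384645333
s clip rel post mm [-21.5 -27.6] yaw 67.1 0.0418
s3 clip rel post mm [-20.7  -9.3] yaw 62.3 0.0432
s4 clip rel post mm [-45.  -16.1] yaw 112.4 0.0418
real	0m11.831s
user	0m11.870s
sys	0m0.159s
```

Run:
```python
from trk import *
c=load("s");b=box(c);x0,y0,w,h=b
a=c["img"][y0:y0+h,x0:x0+w].astype(float);s=(a[...,0]-a[...,2])/(a[...,0]+30);R=render(c,(.5323,-.1697,.03),(.3,.1),b)
for j in range(h): print("".join("%d"%min(9,max(0,int(v*12))) for v in s[j])," ","".join("%d"%int(v*9) for v in R[j]))
```

```text
3333333333333332211111111111111111111   0000000000000000000000000000000000000
3333333333333221111111111111111111111   0000000000000000000000000000000000000
3333333333222211111111111111111111111   0000000000000000000000000000000000000
2222222222111111111111111111111111111   0000000000000000000000000000000000000
1211222211111111111111111111111111111   0000000000000000000000000000000000000
1111111111111111111111111111111111111   0000000000000000000000000000000000000
1111111111111111111111111111111111111   0000000000000000000000000000000000000
1111111111111111111111111111111111111   0000000000000000000000000000000000000
1111111111111111111111001111111111111   0000000000000000000000000000000000000
1111111111110100111111101010110001111   0000000000000000000000000000000000000
1111111101000001111111100101010111111   0000000000000000000000000000000000000
1111110010000011111111110101010011110   0000000000000000000000000000000000000
1111011111010111111111111001011100101   0000000000000000000000000000000000000
1110010011011222111111110011100111111   0000000000000000000000000000000000000
10001100
[... 851 characters left out ...]
011010012455666666666666655420000000   0000000000069999999999999997000000000
0100001001245566666666666554201100001   0000000000004899999999999840000000000
1011100001113455565665555432000000101   0000000000000047999999963000000000000
0100010011111244555555443211000100001   0000000000000000012321000000000000000
0010000101110012223222221000000000100   0000000000000000000000000000000000000
1100100001111011110011000010000001101   0000000000000000000000000000000000000
0000010000110111100000000100000100001   0000000000000000000000000000000000000
0100010011011010001000000000000101101   0000000000000000000000000000000000000
0001100011010101010000011010000010000   0000000000000000000000000000000000000
```

```bash
python3 - <<'E'
s=open("trk.py").read()
s=s.replace('s=(a[...,0]-a[...,2])/(a[...,0]+30);return np.clip((s-.08)/(.45-.08),0,1)','d=a[...,0]-a[...,2];return np.clip(d/np.percentile(d,97),0,1.1)')
s=s.replace('return cv2.resize(m,(w,h),interpolation=cv2.INTER_AREA)/255.','return cv2.GaussianBlur(cv2.resize(m,(w,h),interpolation=cv2.INTER_AREA)/255.,(0,0),SIG)')
s=s.replace("F=8","F=8;SIG=.9")
s=s.replace("return ((render(c,clip,sh,b)-obs(c,b))**2).mean()","return ((render(c,clip,sh,b)-obs(c,b))[12:]**2).mean()")
open("trk.py","w").write(s)
E
python3 trk.py s s3 s4
python3 - <<'E'
from trk import *
for n in("s","s4"):
    c=load(n);b=box(c);o=obs(c,b);R=render(c,(.5323,-.1697,.03),(.3,.1),b)
    for j in range(12,31): print("".join("%d"%max(0,int(v*8)) for v in o[j])," ","".join("%d"%int(v*8) for v in R[j]))
E
```

```text
shift [0.04366291 0.13423705] 0.00920454595734063
s clip rel post mm [-17.1  -2.1] yaw 3.5 0.0075
s3 clip rel post mm [-12.6  -4. ] yaw 3.0 0.0073
s4 clip rel post mm [-11.9  -4.7] yaw 10.7 0.0069
1100000000000011111111100000000000000   0000000000000000000000000000000000000
0000000000001111111111100000000000000   0000000000000000000000000000000000000
0000000000012343111111111000000000000   0000000000001232000000000000000000000
0000000000135664211101233310000000000   0000000000013553100000012210000000000
0000000001357774210001355531000000000   0000000000246764100000135541000000000
0000000013577875210001246653210000000   0000000001467774100000146753100000000
0000000024778775210000235665310000000   0000000003577775100000146765310000000
0000000035787765310001134565310000000   0000000014677775200000135776310000000
0000000136788776421001123444210000000   0000000015777776310000134554210000000
0000000136888776532222222223321000000   0000000015777777532123322222111000000
0000000136888877654444433445542000000   0000000014777777765555531112321000000
0000000025788888777776655666641000000   00000
[... 1360 characters left out ...]
000000136788877654443223456753100000   0000000014777777765555531112321000000
0000000025788888777666556677642000000   0000000003677777777777643344431000000
0000000013678888888887777777521000000   0000000001467777777777766665420000000
0000000002457888888888887765310000000   0000000000246777777777777764200000000
0000000000135678888888776543100000000   0000000000023567777777776532000000000
0000000000012456666666654311000000000   0000000000001234566666543210000000000
0000000000000123444444321100000000000   0000000000000011223332211000000000000
0000000000000011111111100000000000000   0000000000000000000000000000000000000
0000000000000000000000000000000000000   0000000000000000000000000000000000000
```

Request:
{"name": "step_arm", "arguments": {"delta_pos": [[0, 0.0025, 0.0075], [-0.005, 0.0025, 0.0075], [-0.01, 0.0025, 0.0075], [-0.015, 0.0025, 0.0075], [-0.02, 0.0025, 0.0075], [-0.02, 0.0025, 0.0075]], "rot": [[0, 0, 0], [0, 0, 0], [0, 0, 0], [0, 0, 0], [0, 0, 0], [0, 0, 0]], "gripper": [-1, -1, -1, -1, -1, -1]}}

```text
time_s: 17.98
tool_pos: [0.4363, -0.1682, 0.1816]
tool_rot: [-180.0, 0.3, 177.3]
force: [-3.4, -1.3, -0.3]
grip_width: 0.0216
grasp_force: 45.0
```

```bash
python3 chk.py; python3 -c "
from h import *
shot('scene','s5')"; python3 trk.py s5
```

```text
[-3.39 -1.26 -0.34] [-0.149  0.78  -0.142] [-180.      0.33  177.34]
[ 0.4363 -0.1682  0.1816]
seat short 0.015961855462845786 lateral -0.0029124566861301556
shift [0.04366291 0.13423705] 0.00920454595734063
s5 clip rel post mm [-12.3  -4.5] yaw 10.8 0.0075
```

Force direction and the scene tracking agree: the clip sits 3–4 mm to the −y side of the post and has turned to face it. So the fork must go to +y.

Request:
{"name": "step_arm", "arguments": {"delta_pos": [[0.015, 0, 0], [0.015, 0.008, 0], [0.01, 0.016, 0], [0.005, 0.018, 0], [0, 0.018, 0], [0, 0.018, 0]], "rot": [[0, 0, 0], [0, 0, 0], [0, 0, 0], [0, 0, 0], [0, 0, 0], [0, 0, 0]], "gripper": [-1, -1, -1, -1, -1, -1]}}

```text
time_s: 18.77
tool_pos: [0.4356, -0.1653, 0.1815]
tool_rot: [-180.0, 0.2, 177.3]
force: [-5.5, -3.3, 0.8]
grip_width: 0.0214
grasp_force: 45.1
```

```bash
python3 chk.py; python3 -c "
from h import *
shot('scene','s6')"; python3 trk.py s6
```

```text
[-5.53 -3.25  0.82] [-0.758  1.253 -0.386] [-179.96    0.22  177.27]
[ 0.4356 -0.1653  0.1815]
seat short 0.016802751020759968 lateral -0.00022890170809108508
shift [0.04366291 0.13423705] 0.00920454595734063
s6 clip rel post mm [-11.8  -4.5] yaw 7.6 0.0078
```

Request:
{"name": "step_arm", "arguments": {"delta_pos": [[0.02, 0, 0], [0.04, 0, 0], [0.04, 0, 0], [0.04, 0, 0]], "rot": [[0, 0, 0], [0, 0, 0], [0, 0, 0], [0, 0, 0]], "gripper": [-1, -1, -1, -1]}}

```text
time_s: 19.32
tool_pos: [0.4297, -0.1635, 0.182]
tool_rot: [180.0, 0.5, 177.4]
force: [0.7, 0.0, -0.9]
grip_width: 0.0216
grasp_force: 45.0
```

```bash
python3 chk.py
python3 - <<'E'
from h import *
a=np.deg2rad(7);u=np.array([np.cos(a),np.sin(a)]);n=np.array([-u[1],u[0]])
t=np.array([.5487,-.1705])-u*(.0964+.022)-n*.0022;print(t);to((*t,.1822),187)
shot('scene','s7')
E
python3 trk.py s7
```

```text
[ 0.7   0.01 -0.87] [-0.009  0.012 -0.016] [179.98   0.49 177.42]
[ 0.4297 -0.1635  0.182 ]
seat short 0.022746239121228 lateral 0.001605447717152422
[ 0.43145065 -0.18711293]
dpos [-0.0138 -0.1174 -0.001 ] rot [-0.0002  0.0057 -0.1114]
shift [0.04366291 0.13423705] 0.00920454595734063
s7 clip rel post mm [-13.5  -3.7] yaw 1.1 0.007
```

```bash
cat > wfit.py <<'E'
import trk,sys
from trk import *
trk.F=4;trk.SIG=.7
def wobs(c,b):
    x0,y0,w,h=b;a=c["img"][y0:y0+h,x0:x0+w].astype(float);return np.clip((a[...,0]-a[...,2]-12)/20,0,1)
def wfit(names,zs=0.):
    cs=[load(n) for n in names];B=[]
    for c in cs:
        q=proj(c,circ(.5487,-.1705,.040,.172));lo=q.min(0).astype(int);hi=q.max(0).astype(int);B.append((lo[0],lo[1],hi[0]-lo[0],hi[1]-lo[1]))
    O=[wobs(c,b) for c,b in zip(cs,B)]
    def g(v):
        trk.POST=np.array(v[:2])/1e3;k=0
        for j,(c,b,o) in enumerate(zip(cs,B,O)):
            h=min(b[3],int(260-b[1]));k+=((render(c,((v[0]+v[2])/1e3,(v[1]+v[3])/1e3,v[4]/20),(0,0),b)-o)[:h]**2).mean()
        return k
    v=np.array([548.7,-170.5,-15,0,0.]);best=None
    for y in(-3,0,3):
        w=v.copy();w[3]=y
        r=minimize(g,w,method="Nelder-Mead",options=dict(initial_simplex=np.vstack([w]+[w+2*e for e in np.eye(5)]),maxiter=400))
        if best is None or r.fun<best.fun:best=r
    print(names,"post",best.x[:2].round(1),"clip rel",best.x[2:4].round(1),"yaw",np.rad2deg(best.x[4]/20).round(1),best.fun.round(4))
if __name__=="__main__":
    for a in sys.argv[1:]: wfit(a.split(","))
E
python3 wfit.py c2 c3 c2,c3 c1
```

```text
['c2'] post [ 548.4 -170.3] clip rel [-16.   -0.4] yaw 5.7 0.1122
['c3'] post [ 548.8 -170.7] clip rel [-16.3  -0.5] yaw 3.4 0.0253
['c2', 'c3'] post [ 548.7 -170.5] clip rel [-16.5  -0.4] yaw 4.1 0.1395
['c1'] post [ 548.8 -170.6] clip rel [-16.5   0. ] yaw 5.3 0.0353
```

Run:
```python
from h import *
a=np.deg2rad(5);u=np.array([np.cos(a),np.sin(a)]);n=np.array([-u[1],u[0]])
t=np.array([.5487,-.1705])-u*(.0964+.022)-n*.0015;print(t);to((*t,.1822),185)
```

```text
[ 0.43088128 -0.18231353]
dpos [-0.0102 -0.0929 -0.001 ] rot [-0.0002  0.0055 -0.0883]
```

Request:
{"name": "step_arm", "arguments": {"delta_pos": [[0, -0.03, 0], [0, -0.06, 0], [0, -0.093, 0], [-0.01, -0.093, 0], [-0.01, -0.093, 0]], "rot": [[0, 0, -0.03], [0, 0, -0.06], [0, 0, -0.088], [0, 0, -0.088], [0, 0, -0.088]], "gripper": [-1, -1, -1, -1, -1]}}

```text
time_s: 20.0
tool_pos: [0.4308, -0.1823, 0.1818]
tool_rot: [-179.9, 0.4, -175.1]
force: [0.4, 0.3, -1.4]
grip_width: 0.0219
grasp_force: 45.0
```

```bash
python3 chk.py
```

```text
[ 0.44  0.34 -1.39] [0.05  0.018 0.019] [-179.95    0.43 -175.07]
[ 0.4308 -0.1823  0.1818]
seat short 0.02212149294382658 lateral -0.0015988569351586986
```

Request:
{"name": "step_arm", "arguments": {"delta_pos": [[-0.01, 0, 0], [-0.02, 0, 0], [-0.03, 0, 0], [-0.035, 0, 0], [-0.04, 0, 0], [-0.04, 0, 0]], "rot": [[0, 0, 0], [0, 0, 0], [0, 0, 0], [0, 0, 0], [0, 0, 0], [0, 0, 0]], "gripper": [-1, -1, -1, -1, -1, -1]}}

```text
time_s: 20.75
tool_pos: [0.437, -0.1819, 0.1815]
tool_rot: [180.0, 0.2, -175.1]
force: [-5.5, 0.4, 1.5]
grip_width: 0.0216
grasp_force: 45.0
```

```bash
cat >> chk.py <<'E'
f=o["force"][:2]-[0,-.1];print("along",(-f@u).round(2),"lat",(f@[-u[1],u[0]]).round(2))
E
python3 chk.py;  python3 -c "
from h import *
shot('scene','s8')"; python3 trk.py s8
```

```text
[-5.53  0.37  1.53] [0.128 1.141 0.051] [ 180.      0.24 -175.07]
[ 0.437  -0.1819  0.1815]
seat short 0.01590883252111311 lateral -0.0017409906882959304
along 5.47 lat 0.94
shift [0.04366291 0.13423705] 0.00920454595734063
s8 clip rel post mm [-12.6  -2.9] yaw 0.9 0.0074
```

Request:
{"name": "step_arm", "arguments": {"delta_pos": [[0, 0, -0.004], [-0.004, 0, -0.004], [-0.006, 0, -0.004], [-0.006, 0, -0.004]], "rot": [[0, 0, 0], [0, 0, 0], [0, 0, 0], [0, 0, 0]], "gripper": [-1, -1, -1, -1]}}

```text
time_s: 21.3
tool_pos: [0.4373, -0.1818, 0.1818]
tool_rot: [180.0, 0.1, -175.1]
force: [-7.2, 1.4, 0.7]
grip_width: 0.0214
grasp_force: 45.0
```

```bash
python3 chk.py
```

```text
[-7.17  1.42  0.72] [0.167 1.52  0.153] [ 1.7998e+02  1.3000e-01 -1.7508e+02]
[ 0.4373 -0.1818  0.1818]
seat short 0.015532074208626998 lateral -0.0016796227925943545
along 7.02 lat 2.13
```

Request:
{"name": "step_arm", "arguments": {"delta_pos": [[-0.002, 0.004, 0], [-0.006, 0.004, 0], [-0.01, 0.004, 0], [-0.01, 0.004, 0]], "rot": [[0, 0, 0], [0, 0, 0], [0, 0, 0], [0, 0, 0]], "gripper": [-1, -1, -1, -1]}}

```text
time_s: 21.8
tool_pos: [0.4379, -0.1812, 0.1817]
tool_rot: [180.0, -0.0, -175.1]
force: [-11.1, 0.5, 2.8]
grip_width: 0.0216
grasp_force: 45.0
```

```bash
python3 chk.py
```

```text
[-11.1    0.47   2.79] [0.092 2.352 0.085] [ 1.7996e+02 -3.0000e-02 -1.7512e+02]
[ 0.4379 -0.1812  0.1817]
seat short 0.014933595882243689 lateral -0.0012903571239713369
along 11.01 lat 1.51
```

Request:
{"name": "step_arm", "arguments": {"delta_pos": [[0.005, 0, 0], [0.01, 0, 0], [0.01, 0, 0], [0.01, 0, 0], [0.01, 0, 0]], "rot": [[0, 0, 0], [0, 0, 0], [0, -0.005, 0], [0, -0.01, 0], [0, -0.01, 0]], "gripper": [-1, -1, -1, -1, -1]}}

```text
time_s: 22.42
tool_pos: [0.4375, -0.1811, 0.1818]
tool_rot: [180.0, 1.1, -175.1]
force: [-6.1, -0.4, -0.4]
grip_width: 0.0213
grasp_force: 45.0
```

```bash
python3 chk.py;  python3 -c "
from h import *
shot('scene','s9')"; python3 trk.py s9
```

```text
[-6.13 -0.36 -0.4 ] [0.102 1.46  0.074] [ 179.99    1.05 -175.1 ]
[ 0.4375 -0.1811  0.1818]
seat short 0.015282517401458695 lateral -0.0010931040629287236
along 6.13 lat 0.26
shift [0.04366291 0.13423705] 0.00920454595734063
s9 clip rel post mm [-12.4  -2.8] yaw -0.5 0.0073
```

Request:
{"name": "step_arm", "arguments": {"delta_pos": [[-0.004, 0, 0], [-0.008, 0, 0], [-0.01, 0, 0], [-0.01, 0, 0]], "rot": [[0, 0, 0], [0, 0, 0], [0, 0, 0], [0, 0, 0]], "gripper": [-1, -1, -1, -1]}}

```text
time_s: 22.98
tool_pos: [0.4378, -0.1811, 0.1812]
tool_rot: [180.0, 0.8, -175.1]
force: [-10.5, 0.1, -0.1]
grip_width: 0.0218
grasp_force: 45.0
```

```bash
python3 chk.py
```

```text
[-10.49   0.13  -0.12] [-0.048  2.175  0.078] [ 179.96    0.81 -175.11]
[ 0.4378 -0.1811  0.1812]
seat short 0.015009976904865177 lateral -0.001086089327562887
along 10.43 lat 1.12
```

Request:
{"name": "step_arm", "arguments": {"delta_pos": [[-0.003, 0.002, 0], [-0.005, 0.002, 0], [-0.005, 0.002, 0], [-0.005, 0.002, 0]], "rot": [[0, 0, 0], [0, 0, 0], [0, 0, 0], [0, 0, 0]], "gripper": [-1, -1, -1, -1]}}

```text
time_s: 23.48
tool_pos: [0.439, -0.1808, 0.1813]
tool_rot: [180.0, 0.8, -175.1]
force: [-9.4, -0.9, -0.3]
grip_width: 0.0218
grasp_force: 45.0
```

```bash
python3 chk.py;  python3 -c "
from h import *
shot('scene','s10')"; python3 trk.py s10
```

```text
[-9.42 -0.91 -0.25] [-0.088  2.042  0.011] [ 179.98    0.84 -175.13]
[ 0.439  -0.1808  0.1813]
seat short 0.013796510442132412 lateral -0.000934910523654106
along 9.45 lat -0.01
shift [0.04366291 0.13423705] 0.00920454595734063
s10 clip rel post mm [-11.   -2.9] yaw -0.4 0.0079
```

It's moving again: 1.2 mm forward while the force fell to 9.4 N, with the load now straight along the fork. I'll continue in small steps.

Request:
{"name": "step_arm", "arguments": {"delta_pos": [[-0.003, 0, 0], [-0.005, 0, 0], [-0.005, 0, 0]], "rot": [[0, 0, 0], [0, 0, 0], [0, 0, 0]], "gripper": [-1, -1, -1]}}

```text
time_s: 23.9
tool_pos: [0.4407, -0.1807, 0.1815]
tool_rot: [180.0, 0.9, -175.1]
force: [-7.7, -0.4, -1.0]
grip_width: 0.0215
grasp_force: 45.0
```

```bash
python3 chk.py
```

```text
[-7.66 -0.41 -0.95] [-0.131  1.651  0.003] [ 180.      0.93 -175.13]
[ 0.4407 -0.1807  0.1815]
seat short 0.012116748737959468 lateral -0.0009747248975777379
along 7.66 lat 0.34
```

Request:
{"name": "step_arm", "arguments": {"delta_pos": [[-0.002, 0, 0], [-0.004, 0, 0], [-0.004, 0, 0], [-0.004, 0, 0]], "rot": [[0, 0, 0], [0, 0, 0], [0, 0, 0], [0, 0, 0]], "gripper": [-1, -1, -1, -1]}}

```text
time_s: 24.4
tool_pos: [0.4424, -0.1806, 0.1819]
tool_rot: [-180.0, 1.1, -175.1]
force: [-5.7, -0.4, -0.6]
grip_width: 0.0217
grasp_force: 45.0
```

```bash
python3 chk.py
```

```text
[-5.67 -0.41 -0.58] [-0.151  1.248 -0.047] [-179.97    1.06 -175.11]
[ 0.4424 -0.1806  0.1819]
seat short 0.010333477921723191 lateral -0.0010068042787981693
along 5.67 lat 0.17
```

Request:
{"name": "step_arm", "arguments": {"delta_pos": [[0, 0, 0.002], [-0.004, 0, 0.003], [-0.006, 0, 0.003], [-0.006, 0, 0.003]], "rot": [[0, 0.003, 0], [0, 0.005, 0], [0, 0.005, 0], [0, 0.005, 0]], "gripper": [-1, -1, -1, -1]}}

```text
time_s: 24.9
tool_pos: [0.4462, -0.1803, 0.1824]
tool_rot: [-179.9, 1.0, -175.1]
force: [0.1, -0.2, -2.0]
grip_width: 0.0214
grasp_force: 45.0
```

```bash
python3 chk.py;  python3 -c "
from h import *
shot('scene','s11')"; python3 trk.py s11
```

```text
[ 0.1  -0.2  -1.97] [-0.135  0.236 -0.082] [-179.92    0.95 -175.07]
[ 0.4462 -0.1803  0.1824]
seat short 0.0066038596256533105 lateral -0.0009475662220820289
along -0.09 lat -0.11
shift [0.04366291 0.13423705] 0.00920454595734063
s11 clip rel post mm [-8.3 -2.7] yaw -14.8 0.0119
```

```bash
sed -i 's/for dx in(-3,0,3,8)/for dx in(3,8,12,16,18)/' trk.py; python3 trk.py s11
python3 - <<'E'
from trk import *
c=load("s11");b=box(c);o=obs(c,b)
Rs=[render(c,(POST[0]-d,POST[1],.05),(.04,.13),b) for d in(.009,.0)]
for j in range(12,31): print("  ".join("".join("%d"%max(0,int(v*8)) for v in r[j]) for r in [o]+Rs))
for d in range(0,13): print(d,cost(c,(POST[0]-d/1e3,POST[1]-.0018,.05),(.04,.13)).round(4),end=" ")
E
```

```text
shift [0.04366291 0.13423705] 0.00920454595734063
s11 clip rel post mm [-8.6 -2.7] yaw -15.2 0.0119
1100000000000011112211100000000000000  0000000000000000000000000000000000000  0000000000000000000000000000000000000
0000000000000111111111100000000000000  0000000000000000000000001000000000000  0000000000000000000000012100000000000
0000000000012332111111000000000000000  0000000000001231000000011110000000000  0000000000001231000000144421000000000
0000000000124553111100000000000000000  0000000000024552000000011111000000000  0000000000024542000000146653100000000
0000000001356652100000000000000000000  0000000000246763100000011001110000000  0000000000246642000000024665310000000
0000000013577642100000000000000000000  0000000002467763100000133101220000000  0000000002467521000000002467530000000
0000000024788753110000000000000000000  0000000013677764100000144211331000000  0000000013677420000000001367741000000
0000000136788765310000111000010000000  0000000025777774100000146432342000000  0000000025777531000000011257752000000
0000000147888776421001222111221000000  000000002577777521000025642234200
[... 622 characters left out ...]
0
0000000001235778888888777542100000000  0000000000124567777777776531000000000  0000000000124567777667766531000000000
0000000000012456777776654320000000000  0000000000001245666666543210000000000  0000000000001245566666543210000000000
0000000000001123444444331000000000000  0000000000000012233332211000000000000  0000000000000012233332211000000000000
0000000000000001111111100000000000000  0000000000000000000100000000000000000  0000000000000000000100000000000000000
0000000000000000000000000000000000000  0000000000000000000000000000000000000  0000000000000000000000000000000000000
0 0.0266 1 0.0236 2 0.021 3 0.0186 4 0.0168 5 0.0153 6 0.0141 7 0.0135 8 0.0133 9 0.0136 10 0.0144 11 0.0153 12 0.0166
```

Request:
{"name": "step_arm", "arguments": {"delta_pos": [[0.03, 0, 0], [0.07, 0, 0], [0.1, 0, 0], [0.1, 0, 0], [0.1, 0, 0]], "rot": [[0, 0, 0], [0, 0, 0], [0, 0, 0], [0, 0, 0], [0, 0, 0]], "gripper": [-1, -1, -1, -1, -1]}}

```text
time_s: 25.58
tool_pos: [0.4258, -0.1818, 0.1821]
tool_rot: [-180.0, 0.9, -175.1]
force: [0.2, 0.2, -0.4]
grip_width: 0.0213
grasp_force: 45.0
```

```bash
python3 chk.py;  python3 -c "
from h import *
shot('scene','s12')"; python3 trk.py s12;python3 - <<'E'
from trk import *
c=load("s12");b=box(c);o=obs(c,b)
for j in range(12,31): print("".join("%d"%max(0,int(v*8)) for v in o[j]))
E
```

```text
[ 0.24  0.18 -0.37] [ 0.086  0.013 -0.05 ] [-179.95    0.9  -175.05]
[ 0.4258 -0.1818  0.1821]
seat short 0.027033609056155164 lateral -0.0006302705554307565
along -0.27 lat 0.26
shift [0.04366291 0.13423705] 0.00920454595734063
s12 clip rel post mm [-2.2 -2.5] yaw -1.1 0.0092
1100000000000011111111110000000000000
0000000000001111111111123210000000000
0000000000012332111111245542100000000
0000000000135653111111145665310000000
0000000001357653110000024566521000000
0000000013677642100000011467642000000
0000000024788753110000001257752000000
0000000136788765310000111257863100000
0000000146888776421001222257874100000
0000000147888776532001222367763100000
0000000136888887653111123578763000000
0000000025788888764212235777642000000
0000000013678888876544567777531000000
0000000002467888887777777765310000000
0000000000135778888888777642100000000
0000000000012456777776654310000000000
0000000000000123444444321100000000000
0000000000000001111111100000000000000
0000000000000000000000000000000000000
```

The clip has snapped in, about 1–2 mm from the axis by the fit. Now I'll bring the fork back for the bottoming push.

Request:
{"name": "step_arm", "arguments": {"delta_pos": [[-0.02, 0.001, 0.002], [-0.05, 0.001, 0.002], [-0.08, 0.001, 0.002], [-0.09, 0.001, 0.002], [-0.1, 0.001, 0.002], [-0.105, 0.001, 0.002], [-0.105, 0.001, 0.002]], "rot": [[0, 0.004, 0], [0, 0.004, 0], [0, 0.004, 0], [0, 0.004, 0], [0, 0.004, 0], [0, 0.004, 0], [0, 0.004, 0]], "gripper": [-1, -1, -1, -1, -1, -1, -1]}}

```text
time_s: 26.5
tool_pos: [0.4464, -0.1799, 0.1818]
tool_rot: [-179.9, 0.5, -175.1]
force: [-0.7, -0.5, -0.9]
grip_width: 0.0218
grasp_force: 45.0
```

```bash
python3 chk.py
```

```text
[-0.72 -0.46 -0.91] [0.01  0.046 0.036] [-179.95    0.51 -175.07]
[ 0.4464 -0.1799  0.1818]
seat short 0.006347799180076802 lateral -0.0005846841167505831
along 0.75 lat -0.3
```

Request:
{"name": "step_arm", "arguments": {"delta_pos": [[-0.004, 0, 0], [-0.008, 0, 0], [-0.012, 0, 0], [-0.015, 0, 0], [-0.015, 0, 0]], "rot": [[0, 0, 0], [0, 0, 0], [0, 0, 0], [0, 0, 0], [0, 0, 0]], "gripper": [-1, -1, -1, -1, -1]}}

```text
time_s: 27.12
tool_pos: [0.4491, -0.1798, 0.1818]
tool_rot: [-179.9, 0.5, -175.1]
force: [-2.0, -0.9, -0.3]
grip_width: 0.0215
grasp_force: 45.0
```

```bash
python3 chk.py
```

```text
[-2.03 -0.88 -0.32] [-0.09   0.331 -0.054] [-179.95    0.47 -175.08]
[ 0.4491 -0.1798  0.1818]
seat short 0.0036113988991755136 lateral -0.0007011442341390165
along 2.09 lat -0.61
```

Request:
{"name": "step_arm", "arguments": {"delta_pos": [[-0.003, 0, 0], [-0.006, 0, 0], [-0.009, 0, 0], [-0.009, 0, 0]], "rot": [[0, 0, 0], [0, 0, 0], [0, 0, 0], [0, 0, 0]], "gripper": [-1, -1, -1, -1]}}

```text
time_s: 27.62
tool_pos: [0.4498, -0.1799, 0.1816]
tool_rot: [-180.0, 0.3, -175.1]
force: [-6.1, -1.5, 2.2]
grip_width: 0.0214
grasp_force: 45.0
```

```bash
python3 chk.py
```

```text
[-6.13 -1.52  2.22] [-0.231  1.245 -0.102] [-179.97    0.33 -175.1 ]
[ 0.4498 -0.1799  0.1816]
seat short 0.002947561398531584 lateral -0.0008827670075025035
along 6.23 lat -0.89
```

Request:
{"name": "step_arm", "arguments": {"delta_pos": [[0, 0, -0.002], [-0.003, 0, -0.002], [-0.006, 0, -0.002], [-0.006, 0, -0.002]], "rot": [[0, -0.004, 0], [0, -0.007, 0], [0, -0.007, 0], [0, -0.007, 0]], "gripper": [-1, -1, -1, -1]}}

```text
time_s: 28.12
tool_pos: [0.4498, -0.1798, 0.1813]
tool_rot: [-180.0, 0.8, -175.1]
force: [-7.4, -2.0, 0.5]
grip_width: 0.0218
grasp_force: 45.0
```

```bash
python3 chk.py
```

```text
[-7.4  -1.99  0.45] [-0.337  1.657 -0.174] [-179.99    0.79 -175.12]
[ 0.4498 -0.1798  0.1813]
seat short 0.0028938123283720196 lateral -0.0008759966603271145
along 7.53 lat -1.26
```

Hard contact: no further travel, and force is climbing. Going on to about 12 N.

Request:
{"name": "step_arm", "arguments": {"delta_pos": [[-0.003, -0.002, 0], [-0.006, -0.003, 0], [-0.007, -0.003, 0], [-0.007, -0.003, 0]], "rot": [[0, 0, 0], [0, 0, 0], [0, 0, 0], [0, 0, 0]], "gripper": [-1, -1, -1, -1]}}

```text
time_s: 28.62
tool_pos: [0.45, -0.1801, 0.1811]
tool_rot: [179.9, 0.6, -175.1]
force: [-11.1, -0.9, 2.3]
grip_width: 0.0216
grasp_force: 45.0
```

```bash
python3 chk.py
```

```text
[-11.11  -0.89   2.26] [-0.062  2.369 -0.038] [ 179.95    0.63 -175.11]
[ 0.45   -0.1801  0.1811]
seat short 0.0027101388560624023 lateral -0.001143783708646533
along 11.13 lat 0.16
```

Request:
{"name": "step_arm", "arguments": {"delta_pos": [[-0.002, 0, -0.001], [-0.0025, 0, -0.001], [-0.0025, 0, -0.001], [-0.0025, 0, -0.001]], "rot": [[0, -0.002, 0], [0, -0.003, 0], [0, -0.003, 0], [0, -0.003, 0]], "gripper": [-1, -1, -1, -1]}}

```text
time_s: 29.12
tool_pos: [0.4501, -0.1801, 0.181]
tool_rot: [179.9, 0.8, -175.1]
force: [-13.0, -1.1, 0.6]
grip_width: 0.0213
grasp_force: 45.0
```

```bash
python3 chk.py
```

```text
[-12.99  -1.1    0.56] [-0.19   2.507 -0.052] [ 179.94    0.83 -175.12]
[ 0.4501 -0.1801  0.181 ]
seat short 0.002703343357754781 lateral -0.001129463520134008
along 13.02 lat 0.1
```

A firm push of about 12–13 N against the stop, with no further travel. Retreat straight back and check the clip.

Request:
{"name": "step_arm", "arguments": {"delta_pos": [[0.01, 0, 0], [0.03, 0, 0], [0.07, 0, 0], [0.12, 0, 0], [0.14, 0, 0], [0.14, 0, 0]], "rot": [[0, 0, 0], [0, 0, 0], [0, 0, 0], [0, 0, 0], [0, 0, 0], [0, 0, 0]], "gripper": [-1, -1, -1, -1, -1, -1]}}

```text
time_s: 29.88
tool_pos: [0.4264, -0.1822, 0.1821]
tool_rot: [-180.0, 1.4, -175.1]
force: [1.1, 0.2, -0.3]
grip_width: 0.0216
grasp_force: 45.0
```

```bash
python3 chk.py;  python3 -c "
from h import *
shot('scene','s13')"; python3 trk.py s13 s12;python3 -c "
from h import *
to((.43,-.16,.27),177)"
```

```text
[ 1.13  0.19 -0.3 ] [-0.004 -0.017  0.005] [-179.97    1.44 -175.07]
[ 0.4264 -0.1822  0.1821]
seat short 0.026419289669692453 lateral -0.001117569523476474
along -1.15 lat 0.19
shift [0.04366291 0.13423705] 0.00920454595734063
s13 clip rel post mm [ 0.2 -1.5] yaw 2.3 0.0113
s12 clip rel post mm [-2.2 -2.5] yaw -1.1 0.0092
dpos [-0.037   0.1085 -0.4388] rot [0.0006 0.0167 0.0924]
```

Clip fit is now at the post axis to within about 1 mm, so it's home. Back to the mat, reversing the outward path.

Request:
{"name": "step_arm", "arguments": {"delta_pos": [[0.01, 0, -0.1], [0.01, 0.02, -0.25], [0, 0.06, -0.44], [-0.03, 0.1, -0.44], [-0.03, 0.3, -0.44], [-0.03, 0.55, -0.44], [-0.05, 0.75, -0.44], [-0.05, 0.75, -0.44], [-0.05, 0.75, -0.44]], "rot": [[0, 0, 0], [0, 0.01, 0], [0, 0.017, 0.02], [0, 0.017, 0.05], [0, 0.017, 0.09], [0, 0.017, 0.13], [0, 0.017, 0.13], [0, 0.017, 0.13], [0, 0.017, 0.13]], "gripper": [-1, -1, -1, -1, -1, -1, -1, -1, -1]}}

```text
time_s: 31.05
tool_pos: [0.4216, -0.0326, 0.27]
tool_rot: [180.0, -0.1, 173.8]
force: [-0.2, -0.9, -0.6]
grip_width: 0.0216
grasp_force: 45.0
```

```bash
python3 -c "
from h import *
to((.55,.13,.26),165)"
```

```text
dpos [-0.5497  0.8781  0.0495] rot [ 0.0003 -0.001   0.1019]
```

Request:
{"name": "step_arm", "arguments": {"delta_pos": [[-0.1, 0.2, 0], [-0.3, 0.5, 0], [-0.45, 0.7, 0.05], [-0.55, 0.88, 0.05], [-0.55, 0.88, 0.05], [-0.55, 0.88, 0.05]], "rot": [[0, 0, 0], [0, 0, 0.03], [0, 0, 0.07], [0, 0, 0.1], [0, 0, 0.1], [0, 0, 0.1]], "gripper": [-1, -1, -1, -1, -1, -1]}}

```text
time_s: 31.8
tool_pos: [0.5501, 0.129, 0.2598]
tool_rot: [-180.0, -0.1, 165.1]
force: [-0.9, -0.3, -0.3]
grip_width: 0.0217
grasp_force: 45.0
```

```bash
python3 -c "
from h import *
to((.6295,.2645,.12),160.2)"
```

```text
dpos [-0.21    0.7574  0.6979] rot [-0.0005 -0.0012  0.0565]
```

Request:
{"name": "step_arm", "arguments": {"delta_pos": [[-0.05, 0.2, 0.1], [-0.12, 0.45, 0.3], [-0.17, 0.75, 0.5], [-0.18, 0.76, 0.7], [-0.18, 0.76, 0.7], [-0.18, 0.76, 0.7]], "rot": [[0, 0, 0], [0, 0, 0.03], [0, 0, 0.055], [0, 0, 0.055], [0, 0, 0.055], [0, 0, 0.055]], "gripper": [-1, -1, -1, -1, -1, -1]}}

```text
time_s: 32.55
tool_pos: [0.6246, 0.2666, 0.1223]
tool_rot: [179.9, 0.0, 160.3]
force: [0.8, 0.6, -0.2]
grip_width: 0.0221
grasp_force: 45.0
```

```bash
python3 -c "
from h import *
to((.6235,.2665,.0185),160.2)"
```

```text
dpos [ 0.0054 -0.003   0.5191] rot [0.0009 0.0003 0.001 ]
```

Request:
{"name": "step_arm", "arguments": {"delta_pos": [[0, 0, 0.15], [0, 0, 0.35], [0, 0, 0.45], [0, 0, 0.5], [0, 0, 0.51], [0, 0, 0.515], [0, 0, 0.515]], "rot": [[0, 0, 0], [0, 0, 0], [0, 0, 0], [0, 0, 0], [0, 0, 0], [0, 0, 0], [0, 0, 0]], "gripper": [-1, -1, -1, -1, -1, -1, -1]}}

```text
time_s: 33.42
tool_pos: [0.6239, 0.2694, 0.0181]
tool_rot: [179.9, -0.0, 160.4]
force: [0.0, 0.3, -1.5]
grip_width: 0.0214
grasp_force: 45.0
```

```bash
python3 -c "
from h import *
to((.6235,.2665,.0173),160.2);o=env.get_obs();print(o['force'],o['wrist_torque'])"
```

```text
dpos [-0.0031 -0.0143  0.0042] rot [ 0.0014 -0.0005  0.0029]
[ 0.04459935  0.33500824 -1.53377542] [-0.08072172 -0.01634603  0.02645631]
```

Not quite touching, so lower about 1 mm more, then release.

Request:
{"name": "step_arm", "arguments": {"delta_pos": [[0, 0, 0.004], [0, 0, 0.006], [0, 0, 0.006], [0, 0, 0.006]], "rot": [[0, 0, 0], [0, 0, 0], [0, 0, 0], [0, 0, 0]], "gripper": [-1, -1, -1, -1]}}

```text
time_s: 33.92
tool_pos: [0.6237, 0.2695, 0.0173]
tool_rot: [179.9, -0.1, 160.5]
force: [-2.1, -0.2, 6.0]
grip_width: 0.0218
grasp_force: 45.0
```

Request:
{"name": "step_arm", "arguments": {"delta_pos": [[0, 0, 0], [0, 0, 0], [0, 0, 0], [0, 0, 0], [0, 0, 0], [0, 0, -0.1], [0, 0, -0.3], [0, 0, -0.6], [0, 0, -0.9], [0, 0, -0.9], [0, 0, -0.9]], "rot": [[0, 0, 0], [0, 0, 0], [0, 0, 0], [0, 0, 0], [0, 0, 0], [0, 0, 0], [0, 0, 0], [0, 0, 0], [0, 0, 0], [0, 0, 0], [0, 0, 0]], "gripper": [-0.3, 0, 0.1, 0.1, 0.1, 0.1, 0.1, 0.1, 0.1, 0.1, 0.1]}}

```text
time_s: 35.3
tool_pos: [0.6235, 0.2689, 0.1971]
tool_rot: [179.9, -0.1, 160.4]
force: [0.3, 1.0, -0.4]
grip_width: 0.0478
grasp_force: 0.0
```

```bash
python3 - <<'E'
from h import *
shot("scene","s14");c=shot("wrist","e1")
h=cv2.cvtColor(c["img"],cv2.COLOR_RGB2HSV);m=(((h[...,0]<6)|(h[...,0]>174))&(h[...,1]>190)&(h[...,2]>80)).astype(np.uint8)
k,l,st,ce=cv2.connectedComponentsWithStats(m);i=1+np.argmax(st[1:,4])
W=np.array([atz(c,p,.024)[:2] for p in np.argwhere(l==i)[:,::-1]],np.float32);print([np.round(x,4) for x in cv2.minAreaRect(W)])
print(env.get_obs()["force"])
# what changed between first and last scene
a,b=load("s")["img"].astype(int),load("s14")["img"].astype(int)
d=(cv2.blur(np.abs(a-b).max(2).astype(np.float32),(3,3))>25).astype(np.uint8);k,l,st,ce=cv2.connectedComponentsWithStats(d)
for i in range(1,k):
    if st[i,4]>12: print(st[i],atz(load("s"),ce[i],0).round(2))
E
python3 trk.py s14
```

```text
[array([0.6117, 0.2751]), array([0.0197, 0.0857]), np.float64(70.1819)]
[-0.90656485  1.10659089 -0.0897604 ]
[465   0   7  15  53] [-1.19 -1.09  0.  ]
[ 466    0  174  130 8369] [-1.2  -0.49  0.  ]
[436  26  30  19 321] [-0.82 -0.86  0.  ]
[455  37  20  39 388] [-0.73 -0.65  0.  ]
[  304    48   336   324 36548] [0.14 0.25 0.  ]
[374  71  13  12  55] [-0.2  -0.68  0.  ]
[362  75   8   9  31] [-0.12 -0.69  0.  ]
[369  77  26  32 219] [-0.12 -0.58  0.  ]
[347  78  15  16  62] [-0.04 -0.68  0.  ]
[318  86  32  34 302] [ 0.12 -0.61  0.  ]
[339  86   6   7  15] [ 0.03 -0.68  0.  ]
[296  95  21  25 170] [ 0.24 -0.63  0.  ]
[349  95   9   9  21] [ 0.03 -0.58  0.  ]
[359  95  12  10  39] [-0.02 -0.55  0.  ]
[276  96  23  19 150] [ 0.31 -0.68  0.  ]
[342 101  31  26 260] [ 0.07 -0.49  0.  ]
[316 103   4   5  15] [ 0.19 -0.62  0.  ]
[299 111   5   4  13] [ 0.28 -0.61  0.  ]
[431 112  13  35 239] [-0.17 -0.24  0.  ]
[608 115  23  24 279] [-0.91  0.15  0.  ]
[331 117   6   7  14] [ 0.18 -0.49  0.  ]
[287 123   8   7  27] [ 0.37 -0.55  0.  ]
[318 122   5   4  15] [ 0.25 -0.5   0.  ]
[633 125   7
[... 5070 characters left out ...]
 [0.8  0.34 0.  ]
[335 366  17   8  45] [0.69 0.41 0.  ]
[355 366  12  10  38] [0.66 0.43 0.  ]
[323 368   7   7  26] [0.73 0.39 0.  ]
[297 372   5   6  23] [0.8  0.36 0.  ]
[313 372   4   6  13] [0.76 0.38 0.  ]
[308 375   6  11  26] [0.78 0.39 0.  ]
[330 375   4   7  21] [0.73 0.41 0.  ]
[321 376   8   8  26] [0.74 0.41 0.  ]
[341 377  13  13  60] [0.7  0.44 0.  ]
[353 381   7   3  14] [0.68 0.45 0.  ]
[331 385   4   7  16] [0.74 0.43 0.  ]
[304 387  18  13  83] [0.79 0.42 0.  ]
[300 388   4   7  14] [0.81 0.4  0.  ]
[322 390   8   5  24] [0.76 0.43 0.  ]
[335 394   6   6  16] [0.74 0.46 0.  ]
shift [0.04366291 0.13423705] 0.00920454595734063
s14 clip rel post mm [ 0.1 -1.4] yaw 4.5 0.0112
```

```bash
python3 -c "
from cell import env
print(env.sign_off())"
```

```text
the job is handed in; nothing more can be done
None
```

The clip is snapped in and bottomed against the post after a final push that read about 13 N, its fitted position is within about 1 mm of the post's axis, and the fork tool lies back on the cork mat, released, about 8 mm from where it started. The job was handed in at about 35 s, with bystanders not individually re-checked.

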